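Line up and clamp a batch of beech blocks

TASK

Open the clamping fixture by squeezing the release button in the lever's grip and swinging the lever fully up. Stand all the loose beech blocks on the bed of the clamping fixture in one tight, straight row: the first against the end stop, each next one touching the one before, their narrower 36 mm sides along the row and all of them up against the fence. Then squeeze the button again and, keeping it pressed, swing the lever fully down to clamp the row; let go so that the button springs out and locks the lever, and leave everything else on the bench alone.

Things in the scene. Friction and masses are not known exactly. Their poses are not given: they have to be found in the camera images.
- clamp: The clamping fixture, fixed to the bench: a plywood bed 150 x 280 mm, its top 18 mm above the bench, open at the +y end. Origin: on the bench under the bed, which spans x -87 to +63, y -140 to +140 mm; x points to the far side (the fence), y along the row away from the end stop, z up
- fence (a point): Middle of the row-side face of the aluminium fence along the far side of the bed, at clamp x +30, y +7.5 mm; the fence stands 18 mm high above the bed
- end_stop (a point): Middle of the row-side face of the aluminium end stop, across the bed at the lever's end, at clamp x -4, y -105 mm; 18 mm high above the bed. The row starts here
- jaw_face (a point): Middle of the face of the wooden clamping pad on a steel bar along the near side of the bed; top 12 mm above the bed, 220 mm long. With the lever up its face is at clamp x = -48 mm (78 mm from the fence); the lever drives it 30 mm towards the fence, and being sprung it then presses the 50 mm deep blocks with about 8 N
- lever_grip (a point): Point in the lever's black rubber grip (80 mm long, 28 mm wide along the clamp's y, 26 mm thick) beside the middle of the release button, 170 mm from the hinge and 28 mm from the grip's end. The lever stands at the end-stop end of the fixture and swings in a plane square to the clamp's y
- lever_hinge (a point): Hinge of the lever, at clamp x +50, y -165 mm, 85 mm above the bench (axis along the clamp's y). From here the lever points to the clamp's -x side, 0.1 rad above level at joint 0 (down) and 1.1 rad above level at joint 1.0 (up)
- lever (a joint): Angle of the lever in rad: 0 fully down (clamp shut, as it starts), 1.0 fully raised (clamp open). A pin in a toothed quadrant locks it in any notch unless the release button is held in; it stays where it is left; with the button in, about 4 N at the grip swings it
- release (a joint): Travel of the release button in m: 0 out, 0.007 fully in, spring-loaded (about 2.5 to 6.5 N). Above 0.0045 the pin is clear of the teeth. When let go with the lever fully down it snaps out again and locks
- release_face (a point): Middle of the outer face of the release button: a flat steel bar 45 x 18 mm in the -y side of the rubber grip, standing 9 mm proud of it (37 mm over grip and button, 30 mm when pressed). Pushed in towards the clamp's +y, as by squeezing the grip from both sides
- block1_mid (a point): Centre of a plain beech block, 50 mm (its x) by 36 mm (its y) by 44 mm tall (its z), standing upright, 60 g, with a small dark drilled hole in the top. Four to six such blocks are present; all are alike
- block2_mid (a point): Centre of a plain beech block, 50 mm (its x) by 36 mm (its y) by 44 mm tall (its z), standing upright, 60 g, with a small dark drilled hole in the top. Four to six such blocks are present; all are alike
- block3_mid (a point): Centre of a plain beech block, 50 mm (its x) by 36 mm (its y) by 44 mm tall (its z), standing upright, 60 g, with a small dark drilled hole in the top. Four to six such blocks are present; all are alike
- block4_mid (a point): Centre of a plain beech block, 50 mm (its x) by 36 mm (its y) by 44 mm tall (its z), standing upright, 60 g, with a small dark drilled hole in the top. Four to six such blocks are present; all are alike
- block5_mid (a point): Centre of a plain beech block, 50 mm (its x) by 36 mm (its y) by 44 mm tall (its z), standing upright, 60 g, with a small dark drilled hole in the top. Four to six such blocks are present; all are alike
- block6_mid (a point): Centre of a plain beech block, 50 mm (its x) by 36 mm (its y) by 44 mm tall (its z), standing upright, 60 g, with a small dark drilled hole in the top. Four to six such blocks are present; all are alike
- legstub: Bystander: turned round leg stub, 42 mm across, 75 mm tall, standing among the blocks. Origin at its underside or axis. Not to be disturbed
- jar: Bystander: amber glass jar with steel lid, 54 mm across, 70 mm tall, standing among the blocks. Origin at its underside or axis. Not to be disturbed
- screwdriver: Bystander: screwdriver lying on the bench. Origin at its underside or axis. Not to be disturbed
- hammer: Bystander: hammer lying on the bench beyond the fixture. Origin at its underside or axis. Not to be disturbed
- glue: Bystander: white glue bottle, 60 mm across, 170 mm tall. Origin at its underside or axis. Not to be disturbed
- taperoll: Bystander: cardboard ring of a tape roll, 90 mm across, 25 mm high, lying flat. Origin at its underside or axis. Not to be disturbed
- drill: Bystander: grey cordless drill standing on its battery, 200 mm tall. Origin at its underside or axis. Not to be disturbed
Not all that is in view belongs to the job. What is shaped like the part that bears block3_mid but green is not meant.

How it is judged (in metres and radians):
On the way, in this order (a step that is already met when the one before it is completed fails the run):
1. the lever is fully up, the clamp open (value of joint lever above 0.92 rad), for 0.2 s.
2. all blocks stand upright on the bed in a row that starts at the end stop without gaps, within 8 mm of the fence, with the lever still up (x of block1_mid in the frame of clamp between -0.003 and 0.009 m and z of block1_mid in the frame of clamp between 0.035 and 0.045 m and y of block1_mid in the frame of clamp between -0.092 and 0.1 m and angle between each of block1_mid, block2_mid, block3_mid, block4_mid, block5_mid, block6_mid's own z axis and vertical below 0.1 rad and angle between the x axis of each of block1_mid, block2_mid, block3_mid, block4_mid, block5_mid, block6_mid and the x axis of clamp, either way round below 0.16 rad and x of block2_mid in the frame of clamp between -0.003 and 0.009 m and z of block2_mid in the frame of clamp between 0.035 and 0.045 m and y of block2_mid in the frame of clamp between -0.092 and 0.1 m and x of block3_mid in the frame of clamp between -0.003 and 0.009 m and z of block3_mid in the frame of clamp between 0.035 and 0.045 m and y of block3_mid in the frame of clamp between -0.092 and 0.1 m and x of block4_mid in the frame of clamp between -0.003 and 0.009 m and z of block4_mid in the frame of clamp between 0.035 and 0.045 m and y of block4_mid in the frame of clamp between -0.092 and 0.1 m and x of block5_mid in the frame of clamp between -0.003 and 0.009 m and z of block5_mid in the frame of clamp between 0.035 and 0.045 m and y of block5_mid in the frame of clamp between -0.092 and 0.1 m and x of block6_mid in the frame of clamp between -0.003 and 0.009 m and z of block6_mid in the frame of clamp between 0.035 and 0.045 m and y of block6_mid in the frame of clamp between -0.092 and 0.1 m and (y of block1_mid in the frame of clamp between -0.092 and -0.08 m or y of block2_mid in the frame of clamp between -0.092 and -0.08 m or y of block3_mid in the frame of clamp between -0.092 and -0.08 m or y of block4_mid in the frame of clamp between -0.092 and -0.08 m or y of block5_mid in the frame of clamp between -0.092 and -0.08 m or y of block6_mid in the frame of clamp between -0.092 and -0.08 m) and ((y of block1_mid in the frame of clamp between -0.056 and -0.044 m or y of block2_mid in the frame of clamp between -0.056 and -0.044 m or y of block3_mid in the frame of clamp between -0.056 and -0.044 m or y of block4_mid in the frame of clamp between -0.056 and -0.044 m or y of block5_mid in the frame of clamp between -0.056 and -0.044 m or y of block6_mid in the frame of clamp between -0.056 and -0.044 m) or y of each of block1_mid, block2_mid, block3_mid, block4_mid, block5_mid, block6_mid in the frame of clamp below -0.08 m) and ((y of block1_mid in the frame of clamp between -0.02 and -0.008 m or y of block2_mid in the frame of clamp between -0.02 and -0.008 m or y of block3_mid in the frame of clamp between -0.02 and -0.008 m or y of block4_mid in the frame of clamp between -0.02 and -0.008 m or y of block5_mid in the frame of clamp between -0.02 and -0.008 m or y of block6_mid in the frame of clamp between -0.02 and -0.008 m) or y of each of block1_mid, block2_mid, block3_mid, block4_mid, block5_mid, block6_mid in the frame of clamp below -0.044 m) and ((y of block1_mid in the frame of clamp between 0.016 and 0.028 m or y of block2_mid in the frame of clamp between 0.016 and 0.028 m or y of block3_mid in the frame of clamp between 0.016 and 0.028 m or y of block4_mid in the frame of clamp between 0.016 and 0.028 m or y of block5_mid in the frame of clamp between 0.016 and 0.028 m or y of block6_mid in the frame of clamp between 0.016 and 0.028 m) or y of each of block1_mid, block2_mid, block3_mid, block4_mid, block5_mid, block6_mid in the frame of clamp below -0.008 m) and ((y of block1_mid in the frame of clamp between 0.052 and 0.064 m or y of block2_mid in the frame of clamp between 0.052 and 0.064 m or y of block3_mid in the frame of clamp between 0.052 and 0.064 m or y of block4_mid in the frame of clamp between 0.052 and 0.064 m or y of block5_mid in the frame of clamp between 0.052 and 0.064 m or y of block6_mid in the frame of clamp between 0.052 and 0.064 m) or y of each of block1_mid, block2_mid, block3_mid, block4_mid, block5_mid, block6_mid in the frame of clamp below 0.028 m) and ((y of block1_mid in the frame of clamp between 0.088 and 0.1 m or y of block2_mid in the frame of clamp between 0.088 and 0.1 m or y of block3_mid in the frame of clamp between 0.088 and 0.1 m or y of block4_mid in the frame of clamp between 0.088 and 0.1 m or y of block5_mid in the frame of clamp between 0.088 and 0.1 m or y of block6_mid in the frame of clamp between 0.088 and 0.1 m) or y of each of block1_mid, block2_mid, block3_mid, block4_mid, block5_mid, block6_mid in the frame of clamp below 0.064 m) and value of joint lever above 0.92 rad), for 0.2 s.
3. the lever is on its way down with the release button held in (value of joint lever between 0.15 and 0.75 rad and value of joint release above 0.004 m), for 0.1 s.
At the end, for the whole second after the job is handed in: All present blocks stand upright on the bed, against the fence within 3 mm and 0.07 rad, each -5 to +7 mm from its place in a row butted from the end stop, no place empty. Lever within 0.05 rad of fully down, release button out (under 2 mm), blocks at rest (x of block1_mid in the frame of clamp between 0.002 and 0.008 m and z of block1_mid in the frame of clamp between 0.035 and 0.045 m and y of block1_mid in the frame of clamp between -0.092 and 0.1 m and angle between each of block1_mid, block2_mid, block3_mid, block4_mid, block5_mid, block6_mid's own z axis and vertical below 0.1 rad and angle between the x axis of each of block1_mid, block2_mid, block3_mid, block4_mid, block5_mid, block6_mid and the x axis of clamp, either way round below 0.07 rad and x of block2_mid in the frame of clamp between 0.002 and 0.008 m and z of block2_mid in the frame of clamp between 0.035 and 0.045 m and y of block2_mid in the frame of clamp between -0.092 and 0.1 m and x of block3_mid in the frame of clamp between 0.002 and 0.008 m and z of block3_mid in the frame of clamp between 0.035 and 0.045 m and y of block3_mid in the frame of clamp between -0.092 and 0.1 m and x of block4_mid in the frame of clamp between 0.002 and 0.008 m and z of block4_mid in the frame of clamp between 0.035 and 0.045 m and y of block4_mid in the frame of clamp between -0.092 and 0.1 m and x of block5_mid in the frame of clamp between 0.002 and 0.008 m and z of block5_mid in the frame of clamp between 0.035 and 0.045 m and y of block5_mid in the frame of clamp between -0.092 and 0.1 m and x of block6_mid in the frame of clamp between 0.002 and 0.008 m and z of block6_mid in the frame of clamp between 0.035 and 0.045 m and y of block6_mid in the frame of clamp between -0.092 and 0.1 m and (y of block1_mid in the frame of clamp between -0.092 and -0.08 m or y of block2_mid in the frame of clamp between -0.092 and -0.08 m or y of block3_mid in the frame of clamp between -0.092 and -0.08 m or y of block4_mid in the frame of clamp between -0.092 and -0.08 m or y of block5_mid in the frame of clamp between -0.092 and -0.08 m or y of block6_mid in the frame of clamp between -0.092 and -0.08 m) and ((y of block1_mid in the frame of clamp between -0.056 and -0.044 m or y of block2_mid in the frame of clamp between -0.056 and -0.044 m or y of block3_mid in the frame of clamp between -0.056 and -0.044 m or y of block4_mid in the frame of clamp between -0.056 and -0.044 m or y of block5_mid in the frame of clamp between -0.056 and -0.044 m or y of block6_mid in the frame of clamp between -0.056 and -0.044 m) or y of each of block1_mid, block2_mid, block3_mid, block4_mid, block5_mid, block6_mid in the frame of clamp below -0.08 m) and ((y of block1_mid in the frame of clamp between -0.02 and -0.008 m or y of block2_mid in the frame of clamp between -0.02 and -0.008 m or y of block3_mid in the frame of clamp between -0.02 and -0.008 m or y of block4_mid in the frame of clamp between -0.02 and -0.008 m or y of block5_mid in the frame of clamp between -0.02 and -0.008 m or y of block6_mid in the frame of clamp between -0.02 and -0.008 m) or y of each of block1_mid, block2_mid, block3_mid, block4_mid, block5_mid, block6_mid in the frame of clamp below -0.044 m) and ((y of block1_mid in the frame of clamp between 0.016 and 0.028 m or y of block2_mid in the frame of clamp between 0.016 and 0.028 m or y of block3_mid in the frame of clamp between 0.016 and 0.028 m or y of block4_mid in the frame of clamp between 0.016 and 0.028 m or y of block5_mid in the frame of clamp between 0.016 and 0.028 m or y of block6_mid in the frame of clamp between 0.016 and 0.028 m) or y of each of block1_mid, block2_mid, block3_mid, block4_mid, block5_mid, block6_mid in the frame of clamp below -0.008 m) and ((y of block1_mid in the frame of clamp between 0.052 and 0.064 m or y of block2_mid in the frame of clamp between 0.052 and 0.064 m or y of block3_mid in the frame of clamp between 0.052 and 0.064 m or y of block4_mid in the frame of clamp between 0.052 and 0.064 m or y of block5_mid in the frame of clamp between 0.052 and 0.064 m or y of block6_mid in the frame of clamp between 0.052 and 0.064 m) or y of each of block1_mid, block2_mid, block3_mid, block4_mid, block5_mid, block6_mid in the frame of clamp below 0.028 m) and ((y of block1_mid in the frame of clamp between 0.088 and 0.1 m or y of block2_mid in the frame of clamp between 0.088 and 0.1 m or y of block3_mid in the frame of clamp between 0.088 and 0.1 m or y of block4_mid in the frame of clamp between 0.088 and 0.1 m or y of block5_mid in the frame of clamp between 0.088 and 0.1 m or y of block6_mid in the frame of clamp between 0.088 and 0.1 m) or y of each of block1_mid, block2_mid, block3_mid, block4_mid, block5_mid, block6_mid in the frame of clamp below 0.064 m) and value of joint lever below 0.05 rad and value of joint release below 0.002 m and linear speed of each of block1, block2, block3, block4, block5, block6 below 0.02 m/s); the robot touches nothing.
It fails at once if a bystander is pushed more than 5 cm from its place or overturned (distance of any of legstub, jar, screwdriver, hammer, glue, taperoll, drill from where it was at the start of the episode above 0.05 m or angle between any of legstub, jar, glue, drill's own z axis and vertical above 0.6 rad).
Of block1, block2, block3, block4, block5, block6 only 4 to 6 are there at a start; the rules pass over those that are not, and their reading is None.
At some moment in a run one of block1, block2, block3, block4, block5, block6 may be knocked a few centimetres aside while the robot is not near it.
It also fails if it takes over 210 s, if anything falls off the work surface, if the arm or the gripper's body presses on something with over 40 N, if the wrist force passes 120 N, or if a joint passes its speed limit or range.

ROBOT

A 6-joint arm with a two-finger parallel gripper is mounted at the origin on the work surface. World frame = base frame: x ahead of the robot, y to its left, z up, the work surface at z = 0. Lengths are in mm, angles in rad, forces in N, time in s.
With the tool pointing down it reaches from about 275 to 750 mm from the base axis. Payload 10.2 kg.
Tool frame: the origin (TCP) lies at the very end of the fingers, on their centre line; the grasp point (between the pads) lies 19 mm behind it; z points along the fingers, y is the direction in which the jaws open and shut (so a half turn about z gives the same grasp; the last joint's range is limited). The gripper opens to 85 mm and grips with 20 to 120 N. Pads are 22 mm wide; open, the fingers measure 114 mm over their backs; the gripper's body (76 mm by 85 mm) begins 54 mm behind the grasp point. The pads swing forward as they close: fully open they stand 13 mm farther back than shut.
Start: joints at [-1.562, 0.313, 1.498, -0, 1.331, -0.223], TCP at [120.594, -510.968, 231.294] pointing down, gripper open.
Joint ranges: [-2.94, 2.94], [-0.97, 2.17], [0.19, 2.56], [-1.23, 4.37], [0.02, 3.11], [-2.88, 2.88]. Speed limits (rad/s): [2.39, 2.39, 3.01, 3.14, 3.14, 3.14].

INTERFACE

Orientations are given as a unit quaternion [w, x, y, z].
In Python, from rig import sensors, imaging, ctrl gives the robot as it stands.
- The arm moves only by the shell command python3 -m creep 'ROWS' [FORCE]. ROWS is JSON, a list of rows, each an object with "grip": the finger opening in mm, from 0 to 85.4; "linear": the shift along the tool's x, y, z in mm, a list of three; "rot": the turn, a rotation vector about the tool's x, y, z in rad, a list of three. A call has 1 to 12 rows; each row shifts and turns the commanded pose from where the row before left it, along the tool's axes as they then stand; what a row does not reach is not made up. A row lasts 1/12 s, in which the tool goes at most 41.7 mm and 7.16 degrees, less where a joint would pass 70% of its speed; a pose out of reach is approached as far as the arm can. A call with a gripper value outside its range is refused whole. The fingers move at their own pace and stop on an object; FORCE is the grip in N (left out, the last holds). Time passes only in rows, so rows that do not move let the fingers close. It gives the time, the measured TCP pose, the force and the opening at its end, in the units of the state.
- sensors.sense(): the state, without advancing time (a new reading comes with each control period).
- imaging.capture(name): name is "scene" or "top" or "wrist"; returns (picture, depth): 420x560x3 uint8, red, green, blue; 420x560 float32, mm along the optical axis (not along the pixel's ray), 0 where there is no reading.
- imaging.camera_params(name): a dict with "intrinsics" (3x3 intrinsics, pixels), "R" (3x3) and "t" (3): a world point X has camera coordinates R X + t. Camera axes: x right, y down, z forward; pixel columns grow to the right and rows downward; lengths in mm; the calibration is good to about 2 mm. A picture is of the moment at which its call begins: read the wrist's pose just before it. camera_params takes no time and is no camera call; for the wrist camera it gives the pose at the moment of the call.
- ctrl.finish_job(): hands the job in, once; it reports no verdict.
The state is a dict: "time_s": time; "joints": joint angles; "dq": joint speeds; "tau": joint torques, N m; "eef_pos": TCP position; "ee_rot": TCP orientation; "force": force on the tool from outside, world axes, zero at the start; "wrist_torque": the same for the moment, N m; "grip_width": opening from 0.0 (shut) to 1.0 (fully open).
Only numpy, scipy, OpenCV 4.12 (cv2) and the standard library are available. Lean on these libraries where they do the work, as an engineer would, in place of code of your own. Each camera call takes 0.05 s, during which the arm holds its last target.

## Working session

There is one attempt and no reset: what is moved stays moved. The work goes in short steps, Python scripts to look and compute and a shell command to move; the robot and the scene stay as the last step left them, time stands still between calls to the robot, and variables do not carry over. Pictures are saved under pics/ and viewed, and the job is handed in when it is done.

```bash
ls -la; mkdir -p pics
python3 - <<'E'
from rig import sensors, imaging, ctrl
import cv2
print(sensors.sense())
for n in ["scene","top","wrist"]:
    p=imaging.camera_params(n); print(n,p)
    im,d=imaging.capture(n); cv2.imwrite(f"pics/{n}0.png",im[:,:,::-1])
E
```

```text
total 12
drwxr-xr-x  3 agent agent 4096 Dec  7 15:00 .
drwxr-xr-x 23 root  root  4096 Dec  7 15:00 ..
drwxr-xr-x  2 agent agent 4096 Dec  7 15:00 pics
{'time_s': 0.0, 'joints': array([-1.56236500e+00,  3.13450153e-01,  1.49844747e+00,  4.96405906e-06,
        1.33103322e+00, -2.23419672e-01]), 'dq': array([ 0.00053528, -0.00098884,  0.00134438, -0.00135689, -0.00037085,
        0.00295823]), 'tau': array([-1.17321291e-03, -4.12266076e+01, -2.59742707e+01, -2.53103326e-04,
        4.09654036e-03, -1.47495217e-05]), 'eef_pos': array([ 120.61118919, -510.68157548,  230.73110075]), 'ee_rot': array([-6.64976123e-04,  9.93288007e-01,  1.15665412e-01,  7.41822877e-05]), 'force': array([ 0.81662741, -0.41231534, -0.38221254]), 'wrist_torque': array([-0.02245964,  0.00668005,  0.04115669]), 'grip_width': 1.0015135610262687}
scene {'intrinsics': array([[516.53654064,   0.        , 283.60759939],
       [  0.        , 516.53654064, 212.75363825],
       [  0.        ,   0.        ,   1.        ]]), 'R': array([[-0.64194744,  0.76661974, -0.01405891],
       [ 0.65504942,  0.53880702, -0.5297143
[... 218 characters left out ...]
 204.0246087 ],
       [  0.        ,   0.        ,   1.        ]]), 'R': array([[-0.00671554, -0.99997168,  0.00339665],
       [-0.98534813,  0.00603836, -0.17044822],
       [ 0.17042288, -0.00449153, -0.98536078]]), 't': array([  -8.7377822 ,  566.75569698, 1357.28226425])}
wrist {'intrinsics': array([[290.76809891,   0.        , 284.62269004],
       [  0.        , 290.76809891, 211.99927506],
       [  0.        ,   0.        ,   1.        ]]), 'R': array([[ 2.29692023e-01, -9.73263182e-01, -5.94536676e-04],
       [-9.37229343e-01, -2.21352566e-01,  2.69451665e-01],
       [-2.62378987e-01, -6.13336808e-02, -9.63013731e-01]]), 't': array([-524.55910596,  -35.4810512 ,  377.75962087])}
```

View pics/scene0.png

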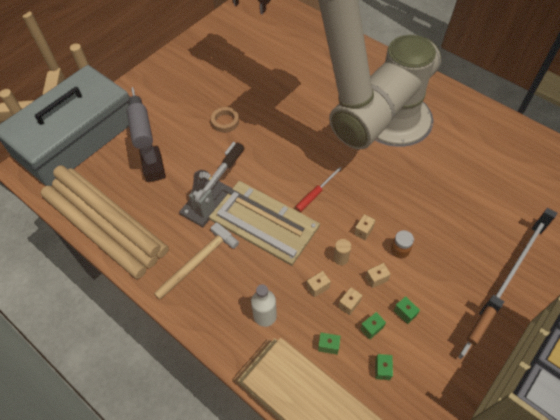

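View pics/top0.png

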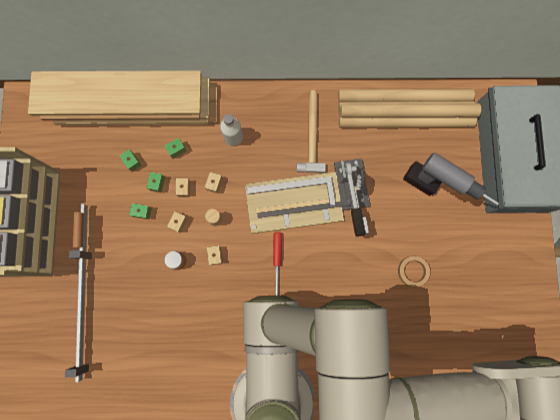

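View pics/wrist0.png

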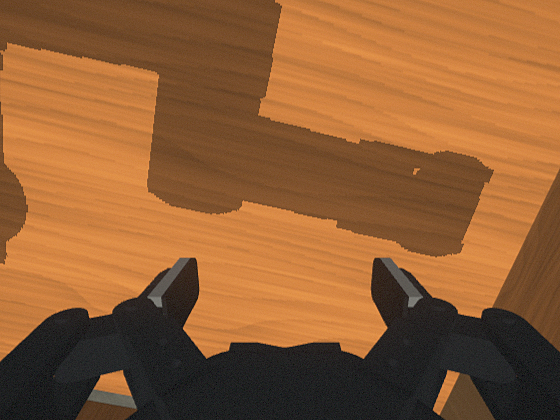

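The scene image shows the fixture near (265,215) and the lever grip near (232,157). In the top image there are four beech blocks at about (182,186), (213,181), (177,221) and (214,255), plus four green decoys. The leg stub is at (212,216), the jar at (173,260) and the screwdriver at (278,255).

```bash
cat > h.py <<'E'
import numpy as np, cv2
from rig import sensors, imaging, ctrl
from scipy.spatial.transform import Rotation as Ro
def cloud(n):
    p=imaging.camera_params(n); im,d=imaging.capture(n)
    K,R,t=p["intrinsics"],p["R"],p["t"]
    v,u=np.mgrid[:d.shape[0],:d.shape[1]]
    c=np.stack([(u-K[0,2])/K[0,0]*d,(v-K[1,2])/K[1,1]*d,d],-1)
    X=(c-t)@R
    X[d==0]=np.nan
    return im,X
def proj(n,P):
    p=imaging.camera_params(n); c=np.atleast_2d(P)@p["R"].T+p["t"]
    q=c@p["intrinsics"].T; return q[:,:2]/q[:,2:]
def tool():
    s=sensors.sense(); q=s["ee_rot"]; return s["eef_pos"],Ro.from_quat(np.r_[q[1:],q[0]]),s
def delta(pos,yjaw=None,R=None):
    """delta in tool axes to reach world pos"""
    p,r,s=tool(); return r.inv().apply(np.array(pos)-p)
E
python3 - <<'E'
from h import *
im,X=cloud("top")
hsv=cv2.cvtColor(im,cv2.COLOR_RGB2HSV)
for (u,v) in [(182,186),(213,181),(177,221),(214,255)]:
    w=X[v-14:v+15,u-14:u+15].reshape(-1,3); c=im[v-14:v+15,u-14:u+15].reshape(-1,3)
    m=(w[:,2]>38)&(w[:,2]<52); pts=w[m]
    r=cv2.minAreaRect(pts[:,:2].astype(np.float32))
    print((u,v),m.sum(),pts.mean(0).round(1),r)
np.save("X.npy",X);cv2.imwrite("pics/t.png",im[:,:,::-1])
c=im[140:250,225:385,::-1]; cv2.imwrite("pics/topc.png",cv2.resize(c,None,fx=5,fy=5,interpolation=cv2.INTER_CUBIC))
z=X[140:250,225:385,2]; cv2.imwrite("pics/topz.png",cv2.resize(cv2.applyColorMap(np.clip(z*2.5,0,255).astype(np.uint8),cv2.COLORMAP_JET),None,fx=5,fy=5,interpolation=0))
im2,X2=cloud("scene")
c=im2[130:270,170:330,::-1]; cv2.imwrite("pics/scc.png",cv2.resize(c,None,fx=4,fy=4,interpolation=cv2.INTER_CUBIC))
E
```

```text
(182, 186) 199 [620.9 269.3  45.1] ((620.9735107421875, 268.7220764160156), (49.09284973144531, 35.11164093017578), 0.8223863244056702)
(213, 181) 202 [635.7 177.4  44.9] ((636.5125122070312, 177.6207275390625), (37.00459671020508, 50.63690948486328), 72.60006713867188)
(177, 221) 211 [516.6 282.7  45.4] ((516.7998046875, 283.0813903808594), (36.77729797363281, 49.578636169433594), 65.30386352539062)
(214, 255) 215 [417.8 170.6  45.1] ((418.09503173828125, 171.2332000732422), (50.07026290893555, 36.70947265625), 6.475074768066406)<stdin>:11: RuntimeWarning: invalid value encountered in cast
```

View pics/topc.png

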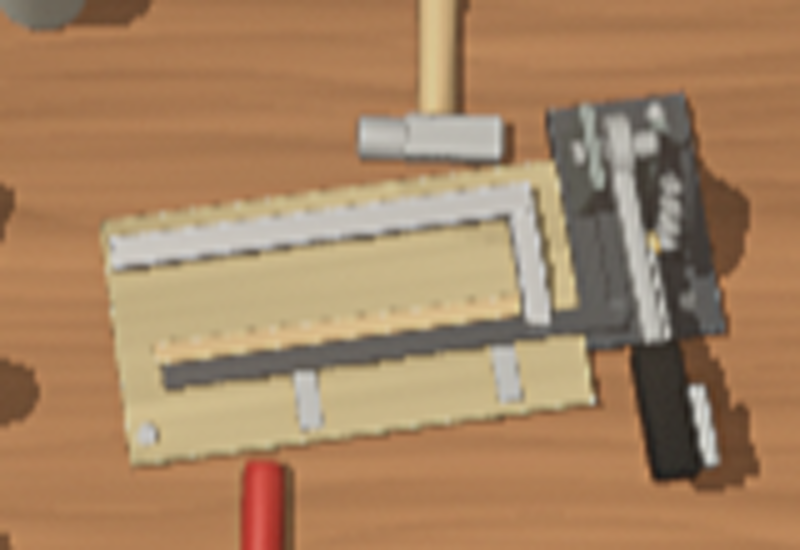

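View pics/topz.png

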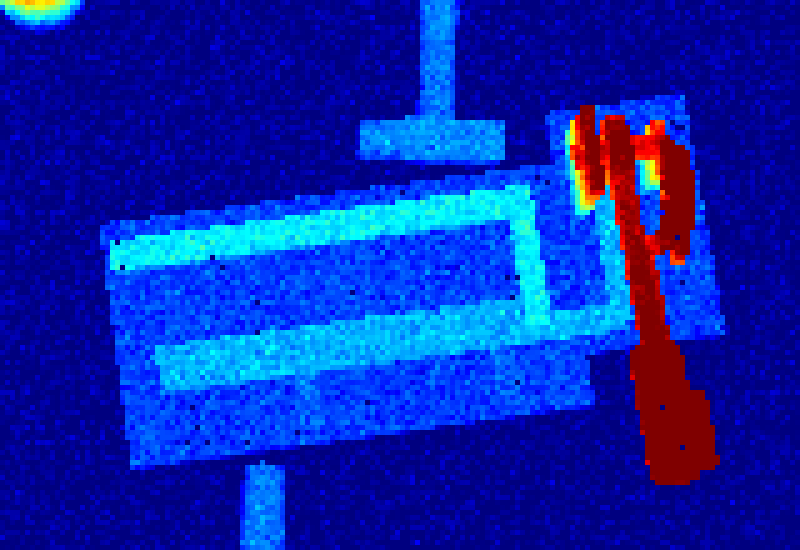

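View pics/scc.png

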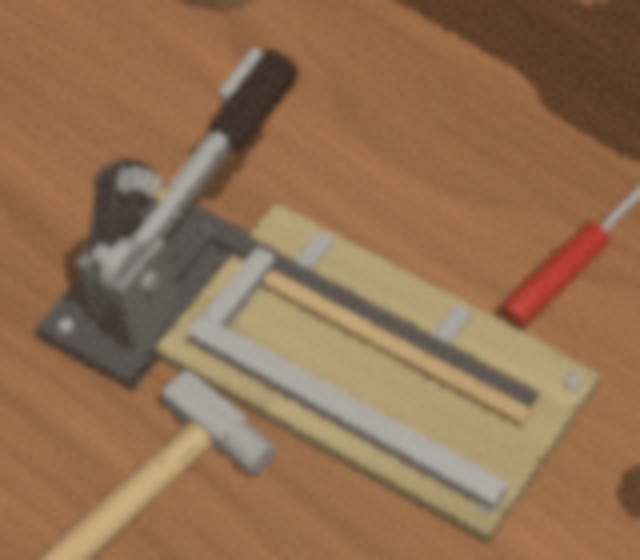

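```bash
cat >> h.py <<'E'
def ray(n,uv,z):
    p=imaging.camera_params(n); K,R,t=p["intrinsics"],p["R"],p["t"]
    o=-R.T@t; d=R.T@np.linalg.inv(K)@np.r_[uv,1.]
    return o+d*(z-o[2])/d[2]
E
python3 - <<'E'
from h import *
X=np.load("X.npy")
f=lambda u,v,z: ray("top",(225+(u+.5)/5-.5,140+(v+.5)/5-.5),z)
obs=[((130,467),18,(-87,140)),((596,403),18,(-87,-140)),((100,225),18,(63,140)),
((513,219),36,(30,-105)),((112,270),36,(30,None)),((550,324),36,(-38,None))]
W=[];C=[]
for uv,z,c in obs:
    w=f(*uv,z); print(uv,w.round(1),c)
    if c[1] is not None: W.append(w[:2]);C.append(c)
W=np.array(W);C=np.array(C,float)
wm,cm=W.mean(0),C.mean(0); A=(C-cm).T@(W-wm); th=np.arctan2(A[0,1]-A[1,0],A[0,0]+A[1,1])
R=np.array([[np.cos(th),-np.sin(th)],[np.sin(th),np.cos(th)]]); o=wm-R@cm
print("yaw",th,"o",o,"res",(C@R.T+o-W).round(1))
# depth-based check
c=(X[...,:2]-o)@R; z=X[...,2]
def edge(sel,ax): 
    v=c[sel][:,ax]; return np.percentile(v,[1,99]).round(1)
near=(abs(c[...,0])<110)&(abs(c[...,1])<160)
bed=near&(z>11)&(z<25)
for y0 in (-120,-60,0,60,120):
    s=bed&(abs(c[...,1]-y0)<15); print("bed x at y",y0,edge(s,0))
for x0 in (-70,0,):
    s=bed&(abs(c[...,0]-x0)<12); print("bed y at x",x0,edge(s,1))
fe=near&(z>32.5)&(z<42)&(c[...,0]>10)
for y0 in (-80,-40,0,40,80,110):
    s=fe&(abs(c[...,1]-y0)<15)&(c[...,0]>20); print("fence x at",y0,edge(s,0),z[s].mean().round(1))
es=near&(z>32.5)&(z<42)&(c[...,0]<20)&(c[...,0]>-25)&(c[...,1]<-80)
print("es y",edge(es,1))
E
```

```text
(130, 467) [484.9  65.1  18. ] (-87, 140)
(596, 403) [ 521.6 -213.7   18. ] (-87, -140)
(100, 225) [632.3  83.7  18. ] (63, 140)
(513, 219) [ 630.6 -164.8   36. ] (30, -105)
(112, 270) [601.   75.2  36. ] (30, None)
(550, 324) [ 566.7 -185.2   36. ] (-38, None)
yaw 0.12880215392949704 o [588.57427103 -63.5063803 ] res [[-0.6 -0.9]
 [-1.3  0.2]
 [ 0.8 -0.2]
 [ 1.2  1. ]]
bed x at y -120 [-85.8  86.6]
bed x at y -60 [-85.9 107. ]
bed x at y 0 [-86.3  62.7]
bed x at y 60 [-107.6   62. ]
bed x at y 120 [-86.2  61.7]
bed y at x -70 [-136.1  137.8]
bed y at x 0 [-155.2  137.4]
fence x at -80 [30.5 61.8] 37.2
fence x at -40 [30.  65.9] 37.1
fence x at 0 [29.4 48.3] 36.7
fence x at 40 [29.9 48.2] 36.9
fence x at 80 [29.8 48. ] 37.1
fence x at 110 [29.8 47.8] 37.2
es y [-159.2  -87.7]
```

```bash
cat >> h.py <<'E'
O=np.array([588.6,-63.4]); TH=0.129
RC=np.array([[np.cos(TH),-np.sin(TH)],[np.sin(TH),np.cos(TH)]])
def c2w(x,y,z): return np.r_[RC@np.array([x,y])+O,z]
def w2c(X): X=np.asarray(X,float); return np.concatenate([(X[...,:2]-O)@RC,X[...,2:]],-1)
def lever(a,y=-166,r=170):  # joint angle
    return c2w(50-r*np.cos(a+.1),y,85+r*np.sin(a+.1))
E
python3 - <<'E'
from h import *
for n in("top","scene"):
    im,X=cloud(n); c=w2c(X)
    s=(abs(c[...,0]+110)<60)&(abs(c[...,1]+165)<45)&(c[...,2]>70)
    p=c[s]; col=im[s]; b=col.max(1)<70; 
    print(n,b.sum(),(~b).sum())
    for nm,m in(("blk",b),("oth",~b)):
        print(nm,np.percentile(p[m],[2,50,98],axis=0).round(1).tolist())
    for x0 in(-140,-130,-120,-110,-100,-90,-80):
        m=abs(p[:,0]-x0)<5; print(x0,p[m&b][:,1].min().round(1) if (m&b).any() else None,p[m][:,1].min().round(1),p[m][:,1].max().round(1),p[m][:,2].max().round(1))
print(lever(0),lever(1))
E
```

```text
top 268 121
blk [[-143.3, -176.2, 106.1], [-106.6, -162.3, 114.0], [-70.1, -150.3, 121.5]]
oth [[-145.9, -187.1, 95.3], [-109.2, -176.4, 108.5], [-51.6, -150.2, 116.8]]
-140 -177.7 -187.5 -150.2 124.2
-130 -176.1 -185.4 -150.2 122.0
-120 -175.7 -188.3 -149.8 122.0
-110 -175.5 -186.9 -150.3 121.1
-100 -175.0 -187.3 -150.1 119.3
-90 -178.2 -178.2 -149.7 118.0
-80 -178.5 -178.5 -150.1 120.0
scene 200 169
blk [[-138.4, -173.7, 94.7], [-102.2, -160.1, 113.1], [-71.7, -152.9, 120.2]]
oth [[-144.8, -190.3, 91.4], [-102.7, -174.4, 110.5], [-51.9, -153.1, 121.3]]
-140 -173.1 -188.9 -153.4 124.2
-130 -173.8 -190.3 -151.8 122.1
-120 -174.2 -190.3 -151.9 121.5
-110 -175.5 -192.4 -152.5 119.2
-100 -172.4 -190.3 -152.9 120.2
-90 -173.7 -176.9 -152.9 116.0
-80 -171.5 -179.1 -152.6 118.2
[ 491.79396899 -243.3485582   101.97168083] [ 583.06858429 -231.5083824   236.50525121]
```

Run:
```python
from h import *
phi=.87
xh=np.r_[RC@[1,0],0]; zt=np.sin(phi)*xh+np.r_[0,0,-np.cos(phi)]
g=lever(0,-166.5); T=g+19*zt; P=T-100*zt
print("T",T,"P",P); p,r,s=tool()
print(delta(P), "yaw",np.arctan2(*r.as_matrix()[1::-1,0]))
```

```text
T [ 506.25987514 -241.97622497   89.71997643] P [ 430.4620599  -251.80874472  154.20263116]
[ 361.10108506 -180.96927908   77.04203919] yaw 0.2318109252323809
```

```bash
python3 -m creep '[{"grip":85,"linear":[30,-15,3],"rot":[0,0,0]},{"grip":85,"linear":[30,-15,3],"rot":[0,0,0]},{"grip":85,"linear":[30,-15,3],"rot":[0,0,0]},{"grip":85,"linear":[30,-15,3],"rot":[0,0,0]},{"grip":85,"linear":[30,-15,3],"rot":[0,0,0]},{"grip":85,"linear":[30,-15,3],"rot":[0,0,0]},{"grip":85,"linear":[30,-15,3],"rot":[0,0,0]},{"grip":85,"linear":[30,-15,3],"rot":[0,0,0]},{"grip":85,"linear":[30,-15,3],"rot":[0,0,0]},{"grip":85,"linear":[30,-15,3],"rot":[0,0,0]},{"grip":85,"linear":[30,-15,3],"rot":[0,0,0]},{"grip":85,"linear":[30,-15,3],"rot":[0,0,0.103]}]' 30
python3 -m creep '[{"grip":85,"linear":[0,0,0],"rot":[0,0.11,0]},{"grip":85,"linear":[0,0,0],"rot":[0,0.11,0]},{"grip":85,"linear":[0,0,0],"rot":[0,0.11,0]},{"grip":85,"linear":[0,0,0],"rot":[0,0.11,0]},{"grip":85,"linear":[0,0,0],"rot":[0,0.11,0]},{"grip":85,"linear":[0,0,0],"rot":[0,0.11,0]},{"grip":85,"linear":[0,0,0],"rot":[0,0.11,0]},{"grip":85,"linear":[0,0,0],"rot":[0,0.1,0]},{"grip":85,"linear":[0,0,0],"rot":[0,0,0]}]' 30
python3 - <<'E'
from h import *
phi=.87
xh=np.r_[RC@[1,0],0]; zt=np.sin(phi)*xh+np.r_[0,0,-np.cos(phi)]
T=lever(0,-166.5)+19*zt; p,r,s=tool()
print(p,s["joints"],s["force"]); M=r.as_matrix(); print(M.round(3)); print("dP",delta(T-100*zt),"dT",delta(T))
yh=np.r_[RC@[0,1],0]; Rd=Ro.from_matrix(np.c_[np.cross(-yh,zt),-yh,zt]); print((r.inv()*Rd).as_rotvec())
E
```

```text
time_s: 1.35
eef_pos: [430.7, -251.8, 195.2]
ee_rot: [0.0, 0.998, 0.065, 0.0]
force: [0.3, -0.9, 0.1]
grip_width: 0.997
time_s: 2.1
eef_pos: [428.4, -253.0, 193.8]
ee_rot: [-0.028, 0.905, 0.056, 0.422]
force: [0.1, 0.4, -1.4]
grip_width: 0.995
[ 428.35021654 -252.98093341  193.81486414] [-1.19579708  0.13298638  2.1110614   1.09115669  0.99217661 -0.43359315] [ 0.12211853  0.37149924 -1.36702131]
[[ 0.638  0.126  0.759]
 [ 0.078 -0.992  0.098]
 [ 0.766 -0.003 -0.643]]
dP [-28.89662626  -0.76704184  27.19116673] dT [-29.13128821  -0.78076266 127.19089045]
[ 0.0001424  -0.00234631 -0.00442128]
```

```bash
python3 -m creep '[{"grip":85,"linear":[-10,0,9],"rot":[0,0,0]},{"grip":85,"linear":[-10,-0.4,9],"rot":[0,0,0]},{"grip":85,"linear":[-9,-0.4,9],"rot":[0,0,-0.004]},{"grip":85,"linear":[0,0,0],"rot":[0,0,0]}]' 30
python3 - <<'E'
from h import *
im,X=cloud("wrist"); cv2.imwrite("pics/w1.png",im[:,:,::-1])
print(proj("wrist",[lever(0,y) for y in(-188,-151,-166.5)]))
c=w2c(X); s=(abs(c[...,0]+115)<40)&(abs(c[...,1]+165)<40)&(c[...,2]>80)
p=c[s]; 
for x0 in(-130,-120,-110,-100,-90,-70,-40): 
    m=abs(p[:,0]-x0)<4; 
    if m.any(): print(x0,p[m].min(0).round(1),p[m].max(0).round(1))
E
```

```text
time_s: 2.43
eef_pos: [431.4, -251.3, 154.2]
ee_rot: [-0.028, 0.906, 0.06, 0.419]
force: [0.5, 0.5, 0.1]
grip_width: 0.991
[[311.51965131 219.60018279]
 [265.50747798 219.42887098]
 [284.78193076 219.50063332]]
-130 [-134.  -189.7  109.4] [-126.  -152.6  117.4]
-120 [-124.  -189.6  108.2] [-116.  -152.9  116.4]
-110 [-114.  -189.7  107.2] [-106.  -152.6  115.3]
-100 [-104.  -189.2  106.7] [ -96.  -152.9  114.5]
-90 [ -94.  -180.5  105.5] [ -86.  -152.6  113.4]
```

View pics/w1.png

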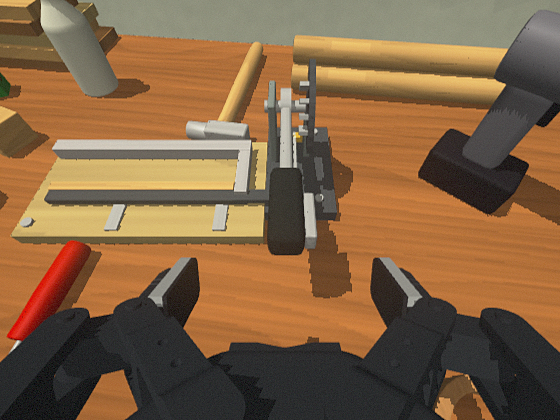

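The wrist view shows the black grip at about (285,210) with the steel button on its right at (309,220), centred between the fingers. I'm going in now.

```bash
python3 -m creep '[{"grip":85,"linear":[0,0.2,20],"rot":[0,0,0]},{"grip":85,"linear":[0,0.2,20],"rot":[0,0,0]},{"grip":85,"linear":[0,0.2,20],"rot":[0,0,0]},{"grip":85,"linear":[0,0,20],"rot":[0,0,0]},{"grip":85,"linear":[0,0,20],"rot":[0,0,0]},{"grip":85,"linear":[0,0,0],"rot":[0,0,0]}]' 30
python3 - <<'E'
from h import *
phi=.87
xh=np.r_[RC@[1,0],0]; zt=np.sin(phi)*xh+np.r_[0,0,-np.cos(phi)]
T=lever(0,-167)+19*zt; p,r,s=tool()
print(p,s["joints"],s["force"]); print("dT",delta(T))
yh=np.r_[RC@[0,1],0]; Rd=Ro.from_matrix(np.c_[np.cross(-yh,zt),-yh,zt]); print((r.inv()*Rd).as_rotvec())
E
```

```text
time_s: 2.98
eef_pos: [509.0, -241.9, 90.6]
ee_rot: [-0.027, 0.905, 0.061, 0.42]
force: [0.2, -0.5, 0.2]
grip_width: 0.998
[ 508.9955251  -241.88552219   90.60368435] [-0.98797513  0.44790877  2.05061231  1.39644737  0.77282254 -0.6891582 ] [ 0.16462006 -0.51126643  0.2052008 ]
dT [-2.43484728  0.22269974 -1.5109266 ]
[-0.00268085  0.00095904  0.00463332]
```

```bash
python3 -m creep '[{"grip":50,"linear":[-2.4,0.2,-1.5],"rot":[-0.002,0.001,0.004]},{"grip":30,"linear":[0,0,0],"rot":[0,0,0]},{"grip":20,"linear":[0,0,0],"rot":[0,0,0]},{"grip":20,"linear":[0,0,0],"rot":[0,0,0]},{"grip":20,"linear":[0,0,0],"rot":[0,0,0]},{"grip":20,"linear":[0,0,0],"rot":[0,0,0]},{"grip":20,"linear":[0,0,0],"rot":[0,0,0]},{"grip":20,"linear":[0,0,0],"rot":[0,0,0]}]' 30
python3 - <<'E'
from h import *
im,X=cloud("wrist"); cv2.imwrite("pics/w2.png",im[:,:,::-1])
p,r,s=tool(); print(p,s["force"],s["wrist_torque"],s["grip_width"]*85.4)
E
```

```text
time_s: 3.65
eef_pos: [504.1, -242.9, 91.3]
ee_rot: [-0.027, 0.905, 0.058, 0.422]
force: [-15.1, 4.9, 14.3]
grip_width: 0.327
[ 504.11769576 -242.93154486   91.27230275] [-14.51235779   4.44704949  13.20179486] [0.55353406 0.36495566 0.45810598] 27.919140199902678
```

View pics/w2.png

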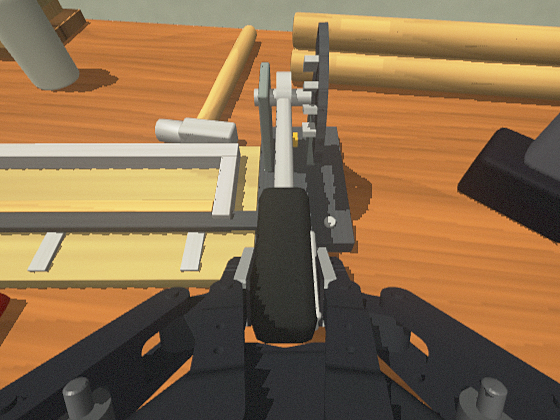

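```bash
python3 -m creep '[{"grip":20,"linear":[0,0,-1.5],"rot":[0,0,0]},{"grip":20,"linear":[0,0,0],"rot":[0,0,0]}]' 35
python3 - <<'E'
from h import *
p,r,s=tool(); print(p,s["force"],r.inv().apply(s["force"]),r.inv().apply(s["wrist_torque"]),s["grip_width"]*85.4)
# body-step for lever swing, using hinge from measured TCP
M=r.as_matrix(); h=c2w(50,-167,85); hv=r.inv().apply(h-p); print("hinge in tool",hv)
n=20
w=1.0/n
Rw=Ro.from_rotvec([0,-w,0]).as_matrix()
# new tcp in old tool frame: h + Rw(-h)
print("lin",hv-Rw@hv,"rot",-w)
E
```

```text
time_s: 3.87
eef_pos: [503.8, -242.7, 91.9]
ee_rot: [-0.027, 0.904, 0.058, 0.422]
force: [8.5, 5.0, -1.4]
grip_width: 0.323
[ 503.77292245 -242.66778447   91.93311827] [ 8.50024467  4.95108203 -1.43108434] [ 4.73371339 -3.81868398  7.86288658] [0.21106668 0.1079048  0.04964249] 27.56413694096264
hinge in tool [9.57532015e+01 1.00453173e-01 1.24844381e+02]
lin [ 6.35928500e+00 -2.77555756e-17 -4.62964250e+00] rot -0.05
```

```bash
python3 -m creep '[{"grip":20,"linear":[6.4,0,-4.6],"rot":[0,-0.05,0]},{"grip":20,"linear":[6.4,0,-4.6],"rot":[0,-0.05,0]},{"grip":20,"linear":[6.4,0,-4.6],"rot":[0,-0.05,0]},{"grip":20,"linear":[6.4,0,-4.6],"rot":[0,-0.05,0]}]' 40
cat > st.py <<'E'
from h import *
p,r,s=tool(); print("t",s["time_s"],p.round(1),"Fw",s["force"].round(1),"Ft",r.inv().apply(s["force"]).round(1),"w",round(s["grip_width"]*85.4,1))
E
cat > lv.py <<'E'
from h import *
p,r,s=tool()
c=w2c(p-19*r.as_matrix()[:,2]); print("grasp in clamp",c.round(1),"lever angle",np.arctan2(c[2]-85,50-c[0])-.1,"r",np.hypot(c[2]-85,50-c[0]),"phi",np.arcsin(r.as_matrix()[:2,2]@RC[:,0]))
hv=r.inv().apply(c2w(50,c[1],85)-p); Rw=Ro.from_rotvec([0,-.05,0]).as_matrix(); print("lin",(hv-Rw@hv).round(2))
E
python3 st.py; python3 lv.py
```

```text
time_s: 4.2
eef_pos: [507.9, -242.1, 122.7]
ee_rot: [-0.021, 0.943, 0.06, 0.327]
force: [13.2, 5.7, -8.3]
grip_width: 0.322
t 4.2 [ 507.9 -242.1  122.7] Fw [13.2  5.7 -8.3] Ft [ 5.7 -4.  15.1] w 27.5
grasp in clamp [-114.8 -166.8  137.6] lever angle 0.2091279057217655 r 172.96015737588644 phi 0.6680217945200988
lin [ 6.34  0.   -4.68]
```

```bash
python3 -m creep '[{"grip":20,"linear":[6.4,0,-4.4],"rot":[0,-0.05,0]},{"grip":20,"linear":[6.4,0,-4.4],"rot":[0,-0.05,0]},{"grip":20,"linear":[6.4,0,-4.4],"rot":[0,-0.05,0]},{"grip":20,"linear":[6.4,0,-4.4],"rot":[0,-0.05,0]},{"grip":20,"linear":[6.4,0,-4.6],"rot":[0,-0.05,0]},{"grip":20,"linear":[6.4,0,-4.6],"rot":[0,-0.05,0]},{"grip":20,"linear":[6.4,0,-4.6],"rot":[0,-0.05,0]},{"grip":20,"linear":[6.4,0,-4.6],"rot":[0,-0.05,0]}]' 40
python3 st.py; python3 lv.py
```

```text
time_s: 4.87
eef_pos: [534.3, -238.6, 179.0]
ee_rot: [-0.008, 0.989, 0.063, 0.132]
force: [-8.3, 6.9, 1.9]
grip_width: 0.319
t 4.8667 [ 534.3 -238.6  179. ] Fw [-8.3  6.9  1.9] Ft [-6.6 -7.9 -3.8] w 27.3
grasp in clamp [ -81.4 -166.8  197.3] lever angle 0.6074583489434653 r 172.82957203597869 phi 0.26541120665106155
lin [ 6.31  0.   -4.71]
```

```bash
python3 -m creep '[{"grip":20,"linear":[6.3,0.1,-4.7],"rot":[0,-0.05,0]},{"grip":20,"linear":[6.3,0.1,-4.7],"rot":[0,-0.05,0]},{"grip":20,"linear":[6.3,0,-4.7],"rot":[0,-0.05,0]},{"grip":20,"linear":[6.3,0,-4.7],"rot":[0,-0.05,0]},{"grip":20,"linear":[6.3,0,-4.7],"rot":[0,-0.05,0]},{"grip":20,"linear":[6.3,0,-4.7],"rot":[0,-0.05,0]},{"grip":20,"linear":[6.3,0,-4.7],"rot":[0,-0.05,0]},{"grip":20,"linear":[6.3,0,-4.7],"rot":[0,-0.05,0]}]' 40
python3 st.py; python3 lv.py
```

```text
time_s: 5.53
eef_pos: [580.8, -232.4, 221.0]
ee_rot: [0.004, 0.996, 0.063, -0.067]
force: [-14.1, 3.3, -13.0]
grip_width: 0.318
t 5.5333 [ 580.8 -232.4  221. ] Fw [-14.1   3.3 -13. ] Ft [-11.7  -5.1  14.7] w 27.2
grasp in clamp [ -27.  -166.6  239.8] lever angle 1.009370600006748 r 172.88856121355104 phi -0.1343650800425105
lin [ 6.32  0.   -4.69]
```

```bash
python3 -m creep '[{"grip":20,"linear":[1.5,0,0],"rot":[0,-0.01,0]},{"grip":20,"linear":[0,0,0],"rot":[0,0,0]},{"grip":20,"linear":[0,0,0],"rot":[0,0,0]}]' 40
python3 st.py; python3 lv.py
python3 - <<'E'
from h import *
im,X=cloud("scene");c=im[110:270,170:330,::-1]; cv2.imwrite("pics/s3.png",cv2.resize(c,None,fx=3.7,fy=3.7,interpolation=cv2.INTER_CUBIC))
im,X=cloud("top"); c=im[140:250,225:385,::-1]; cv2.imwrite("pics/t3.png",cv2.resize(c,None,fx=5,fy=5,interpolation=cv2.INTER_CUBIC))
E
```

```text
time_s: 5.78
eef_pos: [581.0, -232.4, 220.9]
ee_rot: [0.004, 0.995, 0.063, -0.072]
force: [-13.9, 9.3, 6.5]
grip_width: 0.32
t 5.7833 [ 581.  -232.4  220.9] Fw [-13.9   9.3   6.5] Ft [-13.4 -11.   -4.6] w 27.3
grasp in clamp [ -26.5 -166.7  239.7] lever angle 1.011596720790213 r 172.60530406514002 phi -0.1452542246124434
lin [ 6.27  0.   -4.75]
```

View pics/t3.png

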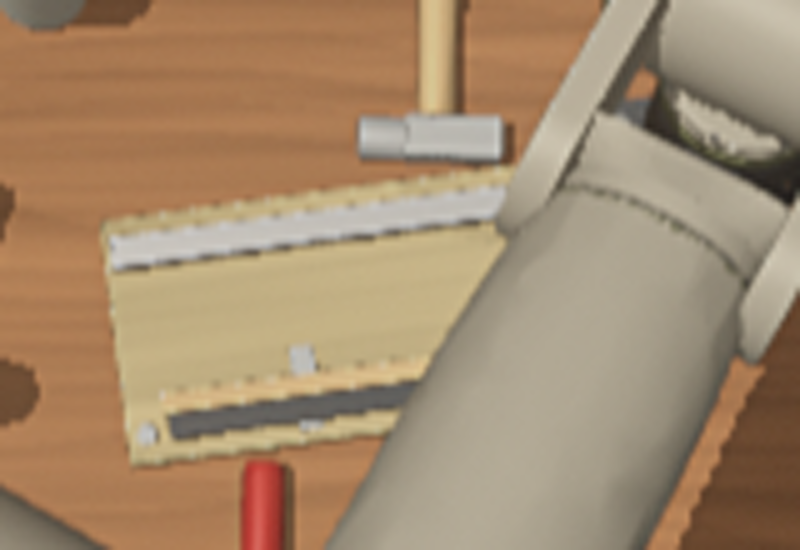

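View pics/s3.png

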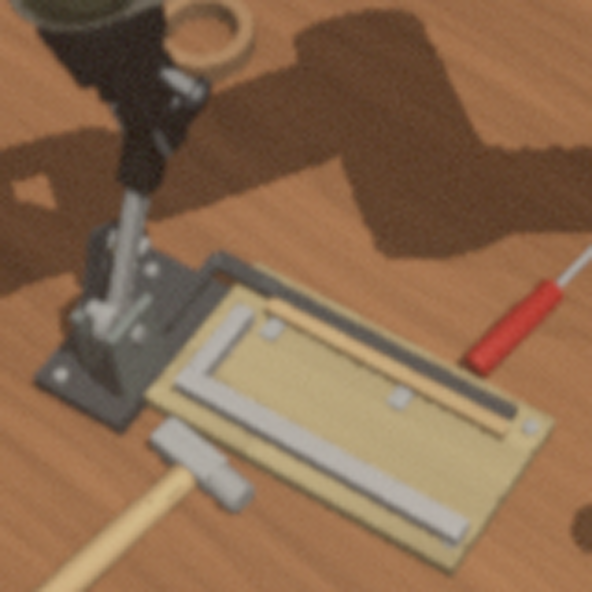

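```bash
python3 -m creep '[{"grip":85,"linear":[0,0,0],"rot":[0,0,0]},{"grip":85,"linear":[0,0,0],"rot":[0,0,0]},{"grip":85,"linear":[0,0,0],"rot":[0,0,0]},{"grip":85,"linear":[0,0,0],"rot":[0,0,0]},{"grip":85,"linear":[0,0,0],"rot":[0,0,0]},{"grip":85,"linear":[0,0,-25],"rot":[0,0,0]},{"grip":85,"linear":[0,0,-30],"rot":[0,0,0]},{"grip":85,"linear":[0,0,-30],"rot":[0,0,0]},{"grip":85,"linear":[0,0,-30],"rot":[0,0.04,0]},{"grip":85,"linear":[0,0,-20],"rot":[0,0.05,0]},{"grip":85,"linear":[0,0,0],"rot":[0,0.055,0]}]' 30
python3 st.py
python3 - <<'E'
from h import *
im,X=cloud("wrist"); cv2.imwrite("pics/w4.png",im[:,:,::-1])
c=w2c(X)
s=(abs(c[...,1]+165)<30)&(c[...,2]>150)&(c[...,2]<300)&(abs(c[...,0]+40)<60)
p=c[s]; b=im[s].max(1)<80
print(p[b].min(0),p[b].max(0),len(p[b])); 
g=np.median(p[b],0); print(g)
for z0 in (180,200,220,240,255):
    m=abs(p[:,2]-z0)<4
    if m.any(): print(z0,np.percentile(p[m],[2,50,98],axis=0).round(1).tolist())
E
```

```text
time_s: 6.8
eef_pos: [602.1, -231.0, 358.4]
ee_rot: [0.003, 0.998, 0.064, 0.007]
force: [0.4, -1.0, 0.1]
grip_width: 0.997
t 6.8 [ 602.1 -231.   358.4] Fw [ 0.4 -1.   0.1] Ft [ 0.3  1.1 -0.1] w 85.2
[ -48.56250886 -180.92174315  150.93380866] [  11.99628851 -152.53432321  265.73532438] 1960
[ -19.64946974 -166.28835298  247.5125604 ]
180 [[3.7, -176.3, 176.2], [10.1, -167.9, 180.2], [13.1, -160.7, 183.5]]
200 [[-1.2, -179.9, 196.3], [4.1, -165.8, 201.2], [5.3, -152.7, 203.8]]
220 [[-11.4, -187.4, 216.2], [-5.6, -168.3, 220.1], [-2.5, -153.4, 223.9]]
240 [[-21.5, -187.9, 236.3], [-16.2, -170.9, 240.3], [-12.8, -153.3, 243.8]]
255 [[-48.2, -188.6, 251.3], [-27.8, -173.4, 256.0], [-20.7, -152.9, 258.9]]
```

View pics/w4.png

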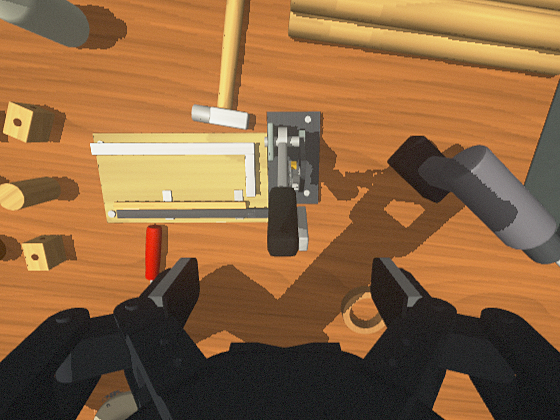

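Run:
```python
from h import *
p,r,s=tool(); q=imaging.camera_params("wrist"); cam=-q["R"].T@q["t"]
print("cam in tool",r.inv().apply(cam-p), "axis",r.inv().apply(q["R"][2])); print(s["joints"])
im,X=cloud("scene");cv2.imwrite("pics/s5.png",im[:,:,::-1])
im,X=cloud("top");cv2.imwrite("pics/t5.png",im[:,:,::-1])
```

```text
cam in tool [ 6.75757134e+01 -1.12104598e-01 -1.42231643e+02] axis [-2.69632675e-01  6.03077956e-04  9.62963061e-01]
[-0.55123516  0.55607196  0.82155984  0.00615572  1.74871793  0.89386643]
```

View pics/s5.png

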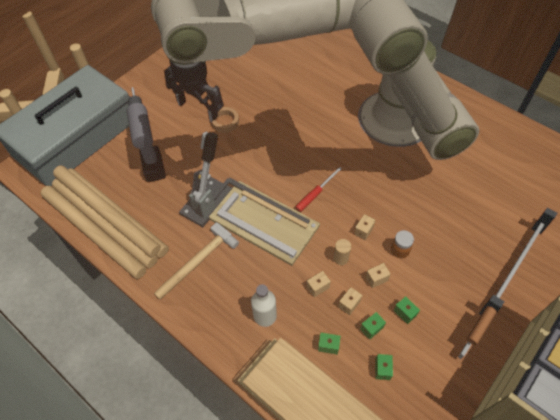

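View pics/t5.png

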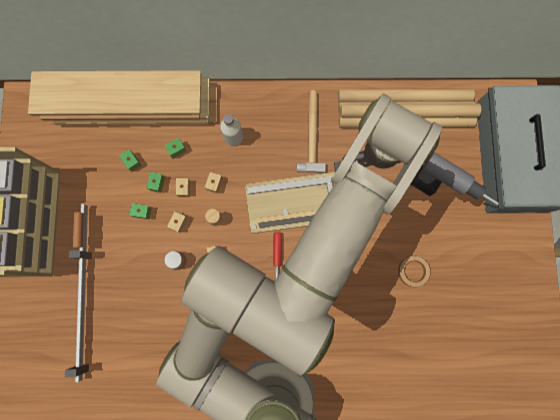

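Run:
```python
from h import *
p,r,s=tool(); im,X=cloud("top")
c=X-p
s=(abs(c[...,0])<130)&(abs(c[...,1])<130)&(X[...,2]>250)
# rotate into arm plane J1=-0.551
a=-0.551; q=np.stack([c[...,0]*np.cos(a)+c[...,1]*np.sin(a),-c[...,0]*np.sin(a)+c[...,1]*np.cos(a),c[...,2]],-1)[s]
for x0 in range(-120,121,20):
    m=abs(q[:,0]-x0)<6
    if m.any(): print(x0,[ (int(y0),int(q[m&(abs(q[:,1]-y0)<6)][:,2].max())) for y0 in range(-100,110,12) if (m&(abs(q[:,1]-y0)<6)).any()])
im,X=cloud("scene"); c=X-p; q=np.stack([c[...,0]*np.cos(a)+c[...,1]*np.sin(a),-c[...,0]*np.sin(a)+c[...,1]*np.cos(a),c[...,2]],-1)
m=(abs(q[...,0])<100)&(abs(q[...,1])<120)&(q[...,2]>-20)&(q[...,2]<330)
print("scene: side face y max per height")
for z0 in range(0,320,20):
    k=m&(abs(q[...,2]-z0)<8)
    if k.any(): print(z0,k.sum(),"x",np.percentile(q[k][:,0],[2,98]).round(),"y",np.percentile(q[k][:,1],[2,98]).round())
```

```text
-120 [(-52, 276), (-40, 278), (-28, 276), (-16, 282), (-4, 284), (8, 284), (20, 281), (32, 275), (44, 278), (56, 278)]
-100 [(-64, 280), (-52, 284), (-40, 283), (-28, 281), (-16, 283), (-4, 283), (8, 283), (20, 283), (32, 282), (44, 283), (56, 286)]
-80 [(-64, 285), (-52, 288), (-40, 288), (44, 290), (56, 289)]
-60 [(-64, 285), (-52, 294), (-40, 294), (44, 294), (56, 294)]
-40 [(-64, 295), (-52, 297), (-40, 297), (-28, 286), (-16, 285), (-4, 287), (8, 286), (20, 286), (32, 286), (44, 297), (56, 299), (68, 274)]
-20 [(-64, 299), (-52, 303), (-40, 303), (-28, 299), (-16, 298), (-4, 298), (8, 299), (20, 298), (32, 297), (44, 304), (56, 303), (68, 291)]
0 [(-64, 301), (-52, 305), (-40, 304), (-28, 302), (-16, 301), (-4, 300), (8, 301), (20, 301), (32, 300), (44, 305), (56, 305), (68, 295)]
20 [(-64, 296), (-52, 300), (-40, 300), (-28, 297), (-16, 296), (-4, 297), (8, 296), (20, 296), (32, 297), (44, 300), (56, 300), (68, 289)]
40 [(-52, 286), (-40, 284), (-28, 277), (-16, 276), (8, 278), (32, 276), (44, 283), (56, 285)]
scene: side face y max per height
20 58 x [-37.  39.] y [-43.  44.]
40 88 x [-38.  39.] y [-42.  47.]
60 130 x [-52.  52.] y [-52.  62.]
80 216 x [-54.  52.] y [-50.  61.]
100 233 x [-52.  50.] y [-45.  60.]
120 192 x [-49.  47.] y [-48.  57.]
140 199 x [-35.  35.] y [ 8. 37.]
160 204 x [-35.  35.] y [ 7. 38.]
180 169 x [-27.  35.] y [ 3. 36.]
200 112 x [-98.  31.] y [21. 60.]
220 383 x [-97.  25.] y [-45.  62.]
240 601 x [-97.  38.] y [-47.  69.]
260 797 x [-95.  43.] y [-48.  69.]
280 1084 x [-98.  39.] y [-48.  68.]
300 854 x [-42.  23.] y [-30.  60.]
```

```bash
cat >> h.py <<'E'
def find_blocks(n,zlo=36,zhi=54):
    im,X=cloud(n); hsv=cv2.cvtColor(im,cv2.COLOR_RGB2HSV)
    z=X[...,2]
    m=((z>zlo)&(z<zhi)&(hsv[...,0]>8)&(hsv[...,0]<32)&(hsv[...,1]>40)).astype(np.uint8)
    m=cv2.morphologyEx(m,cv2.MORPH_OPEN,np.ones((2,2),np.uint8)); m=cv2.morphologyEx(m,cv2.MORPH_CLOSE,np.ones((3,3),np.uint8))
    k,l,st,ce=cv2.connectedComponentsWithStats(m)
    out=[]
    for i in range(1,k):
        P=X[(l==i)&(z>zlo)&(z<zhi)]
        if len(P)<100: continue
        (cx,cy),(w,h),a=cv2.minAreaRect(P[:,:2].astype(np.float32))
        if w<h: w,h,a=h,w,a+90
        a=(a+90)%180-90
        if 40<w<60 and 28<h<46: out.append((round(cx,1),round(cy,1),round(w,1),round(h,1),round(a,1),P[:,2].mean().round(1)))
    return im,X,out
E
python3 - <<'E'
from h import *
im,X,o=find_blocks("top"); print(o)
for u,v in [(232,130),(213,213),(173,258)]:
    w=X[v-18:v+18,u-18:u+18].reshape(-1,3); w=w[w[:,2]>55]; print((u,v),w.min(0).round(),w.max(0).round())
print(proj("top",[[418,171,44],[602,-231,358]]))
print(delta([620,160,260]))
E
```

```text
[(634.7, 175.9, 47.5, 33.3, -16.6, np.float64(45.5)), (620.0, 267.2, 46.8, 32.4, 1.9, np.float64(44.8)), (515.5, 281.1, 48.1, 32.2, -25.1, np.float64(44.7))]
(232, 130) [755.  91.  56.] [810. 151. 177.]
(213, 213) [507. 152.  55.] [549. 193.  87.]
(173, 258) [348. 139.  57.] [426. 307. 610.]
[[213.55766887 255.21897789]
 [371.03158378 165.74087229]]
[  68.27814255 -385.19829115   92.84594358]
```

```bash
python3 -m creep '[{"grip":85,"linear":[5.7,-32,4],"rot":[0,0,0]},{"grip":85,"linear":[5.7,-32,4],"rot":[0,0,0]},{"grip":85,"linear":[5.7,-32,4],"rot":[0,0,0]},{"grip":85,"linear":[5.7,-32,4],"rot":[0,0,0]},{"grip":85,"linear":[5.7,-32,4],"rot":[0,0,0]},{"grip":85,"linear":[5.7,-32,4],"rot":[0,0,0]},{"grip":85,"linear":[5.7,-32,4],"rot":[0,0,0]},{"grip":85,"linear":[5.7,-32,4],"rot":[0,0,0]},{"grip":85,"linear":[5.7,-32,8],"rot":[0,0,0]},{"grip":85,"linear":[5.7,-32,8],"rot":[0,0,0]},{"grip":85,"linear":[5.7,-32,8],"rot":[0,0,0]},{"grip":85,"linear":[5.7,-32,8],"rot":[0,0,0]}]' 30
python3 -m creep '[{"grip":85,"linear":[0,0,5],"rot":[0,0,-0.114]},{"grip":85,"linear":[0,0,5],"rot":[0,0,-0.114]},{"grip":85,"linear":[0,0,5],"rot":[0,0,-0.114]},{"grip":85,"linear":[0,0,5],"rot":[0,0,-0.114]},{"grip":85,"linear":[0,0,5],"rot":[0,0,-0.114]},{"grip":85,"linear":[0,0,5],"rot":[0,0,-0.114]},{"grip":85,"linear":[0,0,0],"rot":[0,0,-0.114]},{"grip":85,"linear":[0,0,0],"rot":[0,0,-0.114]},{"grip":85,"linear":[0,0,0],"rot":[0,0,-0.114]},{"grip":85,"linear":[0,0,0],"rot":[0,0,-0.114]},{"grip":85,"linear":[0,0,0],"rot":[0,0,0]}]' 30
cat > pick.py <<'E'
from h import *
import sys
z=float(sys.argv[1]); near=np.array([float(sys.argv[2]),float(sys.argv[3])])
im,X,o=find_blocks("wrist"); print(o)
p,r,s=tool(); M=r.as_matrix(); print("p",p.round(1),"yaw",np.arctan2(M[1,0],M[0,0]).round(3),"J",s["joints"].round(2))
b=min(o,key=lambda b:np.hypot(b[0]-near[0],b[1]-near[1]))
xo=float(sys.argv[4]) if len(sys.argv)>4 else 0   # gripper offset along +tool x rel. to block
yaw=np.deg2rad(b[4]+90); xt=np.array([np.cos(yaw),np.sin(yaw)])
T=np.r_[np.array(b[:2])+xo*xt,z]
x=np.r_[xt,0]; zz=np.array([0,0,-1.]); Rd=Ro.from_matrix(np.c_[x,np.cross(zz,x),zz])
print("block",b,"lin",r.inv().apply(T-p).round(1),"rot",(r.inv()*Rd).as_rotvec().round(3), "lin after rot",Rd.inv().apply(T-p).round(1))
cv2.imwrite("pics/wp.png",im[:,:,::-1])
E
python3 pick.py 22 635 177 7
```

```text
time_s: 8.1
eef_pos: [620.2, 160.5, 288.4]
ee_rot: [0.001, 0.998, 0.064, 0.002]
force: [0.3, -1.2, 0.0]
grip_width: 0.995
time_s: 9.02
eef_pos: [620.5, 158.8, 258.7]
ee_rot: [0.002, 0.805, 0.594, 0.001]
force: [0.2, 0.0, -1.0]
grip_width: 0.992
[(621.4, 267.2, 49.1, 34.5, 0.8, np.float64(43.4)), (516.8, 280.7, 48.9, 35.0, -24.8, np.float64(43.4)), (415.0, 277.9, 51.8, 28.1, 74.8, np.float64(43.0)), (636.1, 175.5, 48.5, 33.6, -17.2, np.float64(43.5)), (417.4, 168.7, 50.6, 34.5, 8.1, np.float64(43.4))]
p [620.5 158.8 258.8] yaw 1.266 J [ 0.07  0.56  1.06 -0.    1.52  0.37]
block (636.1, 175.5, 48.5, 33.6, -17.2, np.float64(43.5)) lin [ 27.5   8.8 236.9] rot [ 0.004 -0.    -0.005] lin after rot [ 27.6   9.9 236.8]
```

View pics/wp.png

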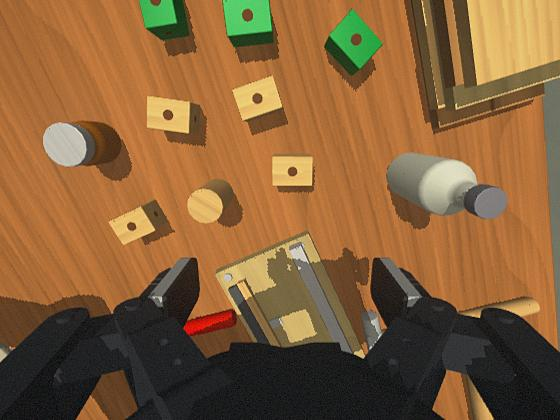

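The wrist view shows the first target block at (293,171) with free space around it. The leg stub is at (208,203) and the jar at (85,143). I'm descending onto the block, offset 7 mm.

```bash
python3 -m creep '[{"grip":85,"linear":[4.6,1.5,22],"rot":[0,0,0]},{"grip":85,"linear":[4.6,1.5,22],"rot":[0,0,0]},{"grip":85,"linear":[4.6,1.5,22],"rot":[0,0,0]},{"grip":85,"linear":[4.6,1.5,22],"rot":[0,0,0]},{"grip":85,"linear":[4.6,1.5,22],"rot":[0,0,0]},{"grip":85,"linear":[4.6,1.5,22],"rot":[0,0,0]},{"grip":85,"linear":[0,0,22],"rot":[0,0,0]},{"grip":85,"linear":[0,0,22],"rot":[0,0,0]},{"grip":85,"linear":[0,0,22],"rot":[0,0,0]},{"grip":85,"linear":[0,0,20],"rot":[0,0,0]},{"grip":85,"linear":[0,0,18],"rot":[0,0,0]},{"grip":85,"linear":[0,0,0],"rot":[0,0,0]}]' 30
python3 st.py
python3 -m creep '[{"grip":40,"linear":[0,0,0],"rot":[0,0,0]},{"grip":40,"linear":[0,0,0],"rot":[0,0,0]},{"grip":40,"linear":[0,0,0],"rot":[0,0,0]},{"grip":40,"linear":[0,0,0],"rot":[0,0,0]},{"grip":40,"linear":[0,0,0],"rot":[0,0,0]}]' 30
python3 st.py
```

```text
time_s: 10.07
eef_pos: [636.7, 182.0, 19.3]
ee_rot: [0.0, 0.807, 0.591, -0.001]
force: [-0.7, 0.2, 0.4]
grip_width: 0.998
t 10.0667 [636.7 182.   19.3] Fw [-0.7  0.2  0.4] Ft [-0.1 -0.7 -0.4] w 85.2
time_s: 10.48
eef_pos: [639.8, 182.3, 25.4]
ee_rot: [0.003, 0.806, 0.592, 0.004]
force: [-0.3, 0.3, 6.0]
grip_width: 0.576
t 10.4833 [639.8 182.3  25.4] Fw [-0.3  0.3  6. ] Ft [ 0.2 -0.3 -6. ] w 49.2
```

```bash
python3 -m creep '[{"grip":40,"linear":[0,0,0],"rot":[0,0,0]},{"grip":40,"linear":[0,0,0],"rot":[0,0,0]}]' 30
python3 st.py
python3 - <<'E'
from h import *
im,X=cloud("wrist"); cv2.imwrite("pics/w6.png",im[:,:,::-1])
E
```

```text
time_s: 10.65
eef_pos: [639.7, 182.4, 25.4]
ee_rot: [0.003, 0.806, 0.592, 0.004]
force: [0.3, -0.2, 6.7]
grip_width: 0.578
t 10.65 [639.7 182.4  25.4] Fw [ 0.3 -0.2  6.7] Ft [-0.1  0.4 -6.7] w 49.4
```

View pics/w6.png

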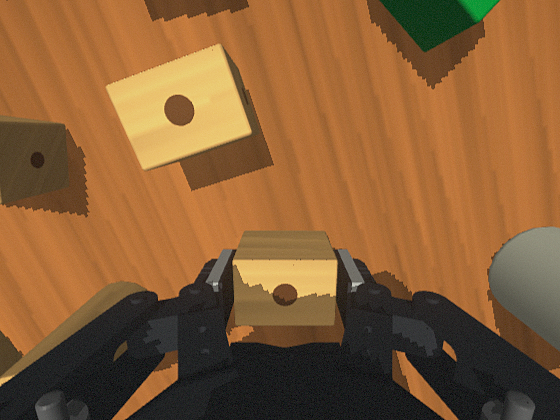

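```bash
python3 -m creep '[{"grip":40,"linear":[0,0,-10],"rot":[0,0,0]},{"grip":40,"linear":[0,0,-20],"rot":[0,0,0]},{"grip":40,"linear":[0,0,-30],"rot":[0,0,0]},{"grip":40,"linear":[0,0,-30],"rot":[0,0,0]},{"grip":40,"linear":[0,0,-10],"rot":[0,0,0]},{"grip":40,"linear":[0,0,0],"rot":[0,0,0]},{"grip":40,"linear":[0,0,0],"rot":[0,0,0]}]' 35
python3 st.py
python3 - <<'E'
from h import *
im,X,o=find_blocks("wrist",110,190); print(o)
p,r,s=tool(); c=(X-p)@r.as_matrix()
m=(abs(c[...,0])<45)&(abs(c[...,1])<20)&(c[...,2]>-60)&(c[...,2]<20)
hs=cv2.cvtColor(im,cv2.COLOR_RGB2HSV); m&=(hs[...,0]>8)&(hs[...,0]<32)&(hs[...,1]>40)
q=c[m]; print(np.percentile(q,[1,50,99],axis=0).round(1)); cv2.imwrite("pics/w7.png",im[:,:,::-1])
print(np.histogram(q[:,2],bins=np.arange(-40,21,4)))
t=q[q[:,2]<np.percentile(q[:,2],2)+5]; print("top x range",np.percentile(t[:,0],[1,99]))
E
```

```text
time_s: 11.28
eef_pos: [637.9, 182.1, 123.3]
ee_rot: [0.002, 0.806, 0.592, 0.002]
force: [0.3, 0.8, -1.2]
grip_width: 0.576
t 11.2833 [637.9 182.1 123.3] Fw [ 0.3  0.8 -1.2] Ft [0.9 0.1 1.2] w 49.2
[(636.8, 177.9, 52.6, 42.5, -16.4, np.float64(139.8))]
[[-24.2 -19.6 -20.6]
 [  0.6   0.  -19. ]
 [ 11.   19.6  17.8]]
(array([   0,    0,    0,    0,  614, 5019,  291,  251,  246,  222,  198,
        200,  174,  169,  147]), array([-40, -36, -32, -28, -24, -20, -16, -12,  -8,  -4,   0,   4,   8,
        12,  16,  20]))
top x range [-24.32990114  10.72737785]
```

```bash
cat > place.py <<'E'
from h import *
import sys
# TCP target in clamp coords x,y,z
x,y,z=map(float,sys.argv[1:4]); T=c2w(x,y,z)
xa=np.r_[RC@[0,1],0]; zz=np.array([0,0,-1.]); Rd=Ro.from_matrix(np.c_[xa,np.cross(zz,xa),zz])
p,r,s=tool(); print("p clamp",w2c(p).round(1),"Ft",r.inv().apply(s["force"]).round(1),"w",round(s["grip_width"]*85.4,1),"t",s["time_s"])
print("rot",(r.inv()*Rd).as_rotvec().round(4),"lin now",r.inv().apply(T-p).round(1),"lin after rot",Rd.inv().apply(T-p).round(1))
E
python3 place.py 3 -60 125
```

```text
p clamp [ 80.1 237.2 122.1] Ft [-0.7 -0.1  1.4] w 49.1 t 11.3333
rot [ 0.0035  0.0005 -0.4327] lin now [-302.1   54.6   -2.8] lin after rot [-297.2  -77.1   -2.9]
```

```bash
python3 -m creep '[{"grip":40,"linear":[0,0,-1],"rot":[0,0,-0.108]},{"grip":40,"linear":[0,0,-1],"rot":[0,0,-0.108]},{"grip":40,"linear":[0,0,-1],"rot":[0,0,-0.108]},{"grip":40,"linear":[0,0,0],"rot":[0,0,-0.108]},{"grip":40,"linear":[-30,-8,0],"rot":[0,0,0]},{"grip":40,"linear":[-35,-9,0],"rot":[0,0,0]},{"grip":40,"linear":[-40,-10,0],"rot":[0,0,0]},{"grip":40,"linear":[-40,-10,0],"rot":[0,0,0]},{"grip":40,"linear":[-40,-10,0],"rot":[0,0,0]},{"grip":40,"linear":[-40,-10,0],"rot":[0,0,0]},{"grip":40,"linear":[-40,-10,0],"rot":[0,0,0]},{"grip":40,"linear":[-30,-8,0],"rot":[0,0,0]}]' 35
python3 -m creep '[{"grip":40,"linear":[0,0,0],"rot":[0,0,0]},{"grip":40,"linear":[0,0,0],"rot":[0,0,0]}]' 35
python3 place.py 3 -76 62
python3 - <<'E'
from h import *
im,X=cloud("scene");c=im[90:290,140:360,::-1]; cv2.imwrite("pics/s8.png",cv2.resize(c,None,fx=3,fy=3,interpolation=cv2.INTER_CUBIC))
im,X=cloud("wrist");cv2.imwrite("pics/w8.png",im[:,:,::-1])
p,r,s=tool(); c=(X-p)@r.as_matrix()
m=(abs(c[...,0])<45)&(abs(c[...,1])<20)&(c[...,2]>-30)&(c[...,2]<-14)
q=c[m]; print("held top x",np.percentile(q[:,0],[2,98]),q[:,2].mean())
E
```

```text
time_s: 12.33
eef_pos: [600.2, -122.8, 124.6]
ee_rot: [0.001, 0.661, 0.751, 0.001]
force: [0.8, -1.0, -0.8]
grip_width: 0.575
time_s: 12.5
eef_pos: [600.6, -121.3, 124.7]
ee_rot: [0.001, 0.661, 0.75, 0.001]
force: [0.2, 0.3, -0.9]
grip_width: 0.576
p clamp [  4.5 -58.9 124.7] Ft [0.3 0.2 0.9] w 49.2 t 12.5
rot [ 0.0031 -0.0005 -0.0035] lin now [-17.1  -1.6  62.7] lin after rot [-17.1  -1.5  62.7]
held top x [-24.5763195    9.92363934] -17.6786768606486
```

View pics/s8.png

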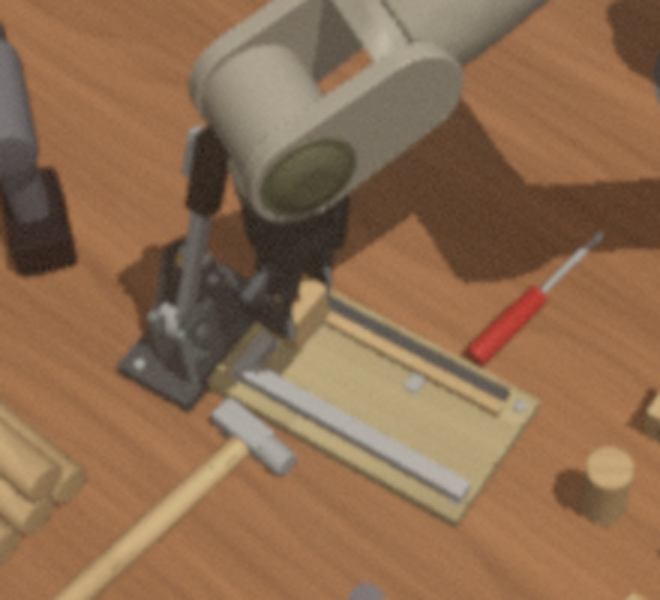

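View pics/w8.png

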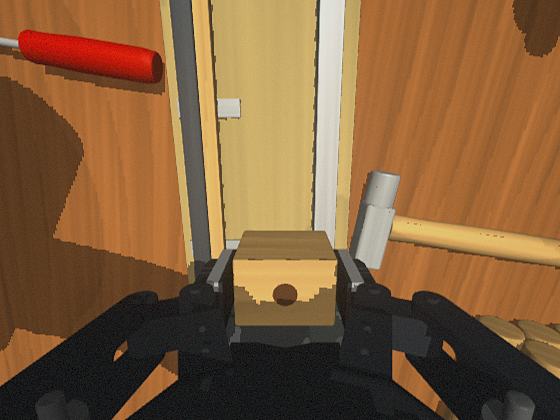

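```bash
python3 - <<'E'
from h import *
im,X=cloud("wrist"); c=w2c(X); z=c[...,2]
for y0 in (0,30,60,90):
    m=(abs(c[...,1]-y0)<10)&(z>32)&(z<42)&(c[...,0]>15)&(c[...,0]<60); print(y0,"fence x",np.percentile(c[m][:,0],[2,98]).round(1),z[m].mean().round(1))
    m=(abs(c[...,1]-y0)<10)&(z>26)&(z<35)&(c[...,0]>-80)&(c[...,0]<-20); print("   jaw x",np.percentile(c[m][:,0],[2,98]).round(1),z[m].mean().round(1))
    m=(abs(c[...,1]-y0)<10)&(abs(c[...,0]+10)<20); print("   bed z",np.median(z[m]).round(1))
E
python3 -m creep '[{"grip":40,"linear":[-6,-0.5,10],"rot":[0.003,0,-0.003]},{"grip":40,"linear":[-6,-0.5,13],"rot":[0,0,0]},{"grip":40,"linear":[-5,-0.5,13],"rot":[0,0,0]},{"grip":40,"linear":[0,0,13],"rot":[0,0,0]},{"grip":40,"linear":[0,0,12],"rot":[0,0,0]},{"grip":40,"linear":[0,0,0],"rot":[0,0,0]}]' 35
python3 place.py 3 -76 44
```

```text
0 fence x [28.8 46.2] 35.4
   jaw x [-76.2 -49.4] 29.4
   bed z 17.5
30 fence x [28.7 46.2] 35.4
   jaw x [-76.3 -49.5] 29.5
   bed z 17.5
60 fence x [28.7 46.2] 35.4
   jaw x [-76.5 -49.5] 29.4
   bed z 17.5
90 fence x [28.6 46. ] 35.3
   jaw x [-76.3 -49.5] 29.4
   bed z 17.5
time_s: 13.15
eef_pos: [601.0, -136.6, 62.0]
ee_rot: [-0.001, 0.659, 0.752, -0.0]
force: [-0.6, 0.2, -0.7]
grip_width: 0.574
p clamp [  2.9 -74.2  62. ] Ft [ 0.3 -0.5  0.7] w 49.0 t 13.15
rot [-0.0019 -0.0017  0.0023] lin now [-1.9  0.1 18. ] lin after rot [-1.8  0.1 18. ]
```

```bash
python3 -m creep '[{"grip":40,"linear":[0,-0.5,8],"rot":[0,0,0.002]},{"grip":40,"linear":[0,0,6],"rot":[0,0,0]},{"grip":40,"linear":[0,0,3],"rot":[0,0,0]},{"grip":40,"linear":[0,0,0],"rot":[0,0,0]}]' 35
python3 place.py 3 -80 42.7
python3 -m creep '[{"grip":40,"linear":[-2,0,0],"rot":[0,0,0]},{"grip":40,"linear":[-2,0,0],"rot":[0,0,0]},{"grip":40,"linear":[0,0,0],"rot":[0,0,0]}]' 35
python3 place.py 3 -80 42.7
```

```text
time_s: 13.48
eef_pos: [601.9, -137.0, 48.1]
ee_rot: [0.001, 0.66, 0.751, 0.001]
force: [-0.2, -0.5, -0.7]
grip_width: 0.574
p clamp [  3.8 -74.7  48.1] Ft [-0.4 -0.2  0.7] w 49.0 t 13.4833
rot [0.0023 0.0008 0.0006] lin now [-5.3 -0.8  5.4] lin after rot [-5.3 -0.8  5.4]
time_s: 13.73
eef_pos: [603.0, -141.7, 49.2]
ee_rot: [0.002, 0.66, 0.751, 0.001]
force: [0.4, 0.4, -0.9]
grip_width: 0.576
p clamp [  4.2 -79.5  49.2] Ft [0.3 0.5 0.9] w 49.2 t 13.7333
rot [0.0038 0.0019 0.0002] lin now [-0.5 -1.2  6.5] lin after rot [-0.5 -1.2  6.5]
```

```bash
python3 -m creep '[{"grip":40,"linear":[1,-1.5,3],"rot":[0,0,0]},{"grip":40,"linear":[0,0,3],"rot":[0,0,0]},{"grip":40,"linear":[0,0,0],"rot":[0,0,0]}]' 35
python3 place.py 3 -80 42.7
python3 -m creep '[{"grip":40,"linear":[-1.5,0,0],"rot":[0,0,0]},{"grip":40,"linear":[-1,0,0],"rot":[0,0,0]},{"grip":40,"linear":[0,0,0],"rot":[0,0,0]}]' 35
python3 place.py 3 -80 42.7
```

```text
time_s: 13.98
eef_pos: [601.1, -140.5, 43.4]
ee_rot: [0.002, 0.66, 0.751, 0.001]
force: [-3.1, -0.3, 8.2]
grip_width: 0.576
p clamp [  2.4 -78.1  43.4] Ft [ 0.1 -3.1 -8.2] w 49.2 t 13.9833
rot [0.0032 0.0018 0.0006] lin now [-1.9  0.6  0.7] lin after rot [-1.9  0.6  0.7]
time_s: 14.23
eef_pos: [601.7, -142.5, 43.4]
ee_rot: [0.002, 0.66, 0.751, 0.001]
force: [-2.1, 2.4, 5.7]
grip_width: 0.578
p clamp [  2.8 -80.1  43.4] Ft [ 2.6 -1.7 -5.7] w 49.3 t 14.2333
rot [0.004  0.001  0.0005] lin now [0.1 0.2 0.7] lin after rot [0.1 0.2 0.7]
```

```bash
python3 -m creep '[{"grip":40,"linear":[-1,0,-0.3],"rot":[0,0,0]},{"grip":40,"linear":[-0.5,0,0],"rot":[0,0,0]},{"grip":40,"linear":[0,0,0],"rot":[0,0,0]}]' 35
python3 place.py 3 -80 42.7
```

```text
time_s: 14.48
eef_pos: [601.7, -143.1, 43.4]
ee_rot: [0.001, 0.66, 0.752, 0.001]
force: [-1.4, 7.2, 5.8]
grip_width: 0.577
p clamp [  2.7 -80.7  43.4] Ft [ 7.3 -0.4 -5.8] w 49.3 t 14.4833
rot [ 0.0034 -0.0005  0.0009] lin now [0.7 0.3 0.7] lin after rot [0.7 0.3 0.7]
```

```bash
python3 -m creep '[{"grip":64,"linear":[0.5,0,0],"rot":[0,0,0]},{"grip":64,"linear":[0,0,0],"rot":[0,0,0]},{"grip":64,"linear":[0,0,0],"rot":[0,0,0]},{"grip":70,"linear":[0,0,-15],"rot":[0,0,0]},{"grip":85,"linear":[0,0,-25],"rot":[0,0,0]},{"grip":85,"linear":[15,0,-35],"rot":[0,0,0]},{"grip":85,"linear":[35,0,-35],"rot":[0,0,0]},{"grip":85,"linear":[35,0,-30],"rot":[0,0,0]},{"grip":85,"linear":[30,0,-20],"rot":[0,0,0]},{"grip":85,"linear":[0,0,0],"rot":[0,0,0]}]' 30
python3 - <<'E'
from h import *
im,X,o=find_blocks("wrist",54,72); print(o); p,r,s=tool(); print(p)
for b in o: print(w2c(np.array([b[0],b[1],0])), b[4]-np.rad2deg(TH))
cv2.imwrite("pics/w9.png",im[:,:,::-1])
im,X,o=find_blocks("top"); print("top bench",o)
im,X,o=find_blocks("scene"); print("scene bench",o)
E
```

```text
time_s: 15.32
eef_pos: [588.3, -34.6, 199.2]
ee_rot: [0.004, 0.658, 0.753, 0.003]
force: [0.1, -0.0, 0.5]
grip_width: 0.998
[(602.4, -149.5, 48.1, 36.7, 6.4, np.float64(61.3))]
[587.91612706 -36.73071855 196.67289792]
[  2.60921561 -87.15986458   0.        ] -0.9911555571876196
top bench [(619.9, 267.0, 46.5, 32.3, 1.0, np.float64(45.4)), (515.8, 281.7, 48.3, 33.2, -25.3, np.float64(45.2)), (416.7, 169.6, 46.9, 34.1, 7.2, np.float64(45.0))]
scene bench [(417.1, 170.1, 52.1, 31.9, 6.6, np.float64(44.9)), (515.9, 282.1, 53.7, 34.4, -22.7, np.float64(44.7)), (621.6, 268.0, 51.5, 32.7, 0.2, np.float64(45.2))]
```

View pics/w9.png

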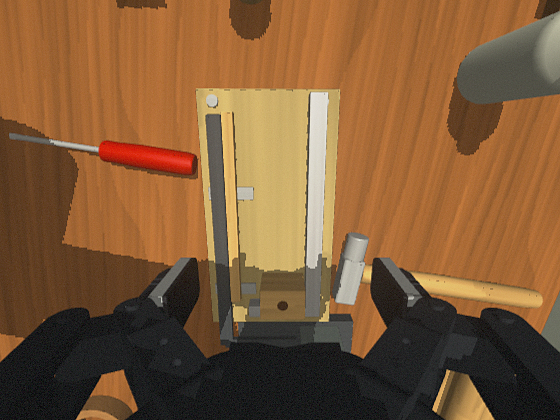

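Run:
```python
from h import *
p,r,s=tool(); Rd=r*Ro.from_rotvec([0,0,.112]); print(Rd.inv().apply(np.array([620,250,200])-p))
```

```text
[288.28825695  37.92275071  -6.54384762]
```

```bash
python3 -m creep '[{"grip":85,"linear":[0,0,-3],"rot":[0,0,0.112]},{"grip":85,"linear":[32,4.2,-3],"rot":[0,0,0]},{"grip":85,"linear":[32,4.2,0],"rot":[0,0,0]},{"grip":85,"linear":[32,4.2,0],"rot":[0,0,0]},{"grip":85,"linear":[32,4.2,0],"rot":[0,0,0]},{"grip":85,"linear":[32,4.2,0],"rot":[0,0,0]},{"grip":85,"linear":[32,4.2,0],"rot":[0,0,0]},{"grip":85,"linear":[32,4.2,0],"rot":[0,0,0]},{"grip":85,"linear":[32,4.2,0],"rot":[0,0,0]},{"grip":85,"linear":[32,4.2,0],"rot":[0,0,0]},{"grip":85,"linear":[0,0,0],"rot":[0,0,0]}]' 30
python3 pick.py 22 620.5 267.3
```

```text
time_s: 16.38
eef_pos: [619.9, 253.8, 197.8]
ee_rot: [0.0, 0.7, 0.714, -0.0]
force: [-0.7, -0.4, -0.5]
grip_width: 0.997
[(415.6, 283.1, 51.7, 28.9, -82.1, np.float64(43.2)), (516.5, 281.6, 49.1, 36.1, -24.8, np.float64(43.5)), (621.6, 267.9, 48.5, 35.1, 0.9, np.float64(43.5)), (417.5, 169.7, 50.0, 36.6, 7.7, np.float64(43.4))]
p [620.1 251.3 197.8] yaw 1.59 J [ 0.21  0.66  1.05 -0.    1.43  0.19]
block (621.6, 267.9, 48.5, 35.1, 0.9, np.float64(43.5)) lin [ 16.9   1.8 175.8] rot [0.    0.002 0.004] lin after rot [ 16.6   1.8 175.8]
```

View pics/wp.png

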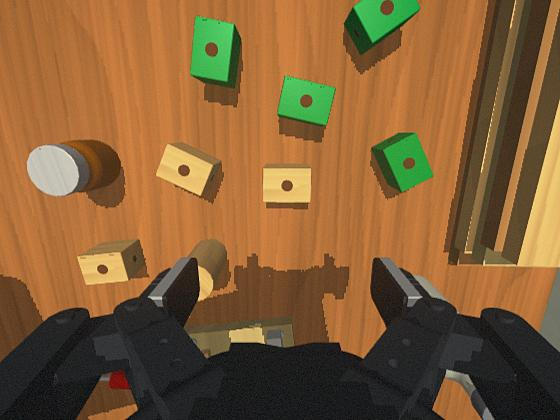

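The target block is at (287,185) with clear sides. The nearest green block is at (408,162), about 90 mm to the right.

```bash
python3 -m creep '[{"grip":85,"linear":[5.5,0.6,20],"rot":[0,0,0]},{"grip":85,"linear":[5.5,0.6,20],"rot":[0,0,0]},{"grip":85,"linear":[5.5,0.6,20],"rot":[0,0,0]},{"grip":85,"linear":[0,0,22],"rot":[0,0,0]},{"grip":85,"linear":[0,0,25],"rot":[0,0,0]},{"grip":85,"linear":[0,0,25],"rot":[0,0,0]},{"grip":85,"linear":[0,0,20],"rot":[0,0,0]},{"grip":85,"linear":[0,0,20],"rot":[0,0,0]},{"grip":85,"linear":[0,0,2],"rot":[0,0,0]},{"grip":85,"linear":[0,0,0],"rot":[0,0,0]}]' 30
python3 st.py
python3 -m creep '[{"grip":40,"linear":[0,0,0],"rot":[0,0,0]},{"grip":40,"linear":[0,0,0],"rot":[0,0,0]},{"grip":40,"linear":[0,0,0],"rot":[0,0,0]},{"grip":40,"linear":[0,0,0],"rot":[0,0,0]},{"grip":40,"linear":[0,0,0],"rot":[0,0,0]},{"grip":40,"linear":[0,0,-10],"rot":[0,0,0]},{"grip":40,"linear":[0,0,-20],"rot":[0,0,0]},{"grip":40,"linear":[0,0,-35],"rot":[0,0,0]},{"grip":40,"linear":[0,0,-35],"rot":[0,0,0]},{"grip":40,"linear":[0,0,0],"rot":[0,0,0]},{"grip":40,"linear":[0,0,0],"rot":[0,0,0]}]' 35
cat > held.py <<'E'
from h import *
im,X=cloud("wrist"); p,r,s=tool(); c=(X-p)@r.as_matrix()
m=(abs(c[...,0])<45)&(abs(c[...,1])<20)&(c[...,2]>-30)&(c[...,2]<-10)
q=c[m]; m2=abs(q[:,2]-np.median(q[:,2]))<3; a,b=np.percentile(q[m2][:,0],[1,99]); print("held top x",a.round(1),b.round(1),"cx",((a+b)/2).round(1),"topz",np.median(q[:,2]).round(1),"bottom",np.median(q[:,2]).round(1)+44)
E
python3 st.py; python3 held.py; python3 place.py 3 -40 125
```

```text
time_s: 17.27
eef_pos: [621.9, 264.7, 24.6]
ee_rot: [0.001, 0.702, 0.713, -0.001]
force: [-0.6, 0.0, 0.4]
grip_width: 0.993
t 17.2667 [621.9 264.7  24.6] Fw [-0.6  0.   0.4] Ft [ 0.  -0.6 -0.4] w 84.8
time_s: 18.18
eef_pos: [622.6, 266.9, 129.0]
ee_rot: [0.003, 0.701, 0.713, 0.003]
force: [0.5, -0.0, -2.2]
grip_width: 0.574
t 18.1833 [622.6 266.9 129. ] Fw [ 0.5 -0.  -2.2] Ft [-0.   0.5  2.2] w 49.0
held top x -15.2 19.9 cx 2.3 topz -18.0 bottom 26.0
p clamp [ 75.3 323.1 126.7] Ft [ 0.5 -0.1  0.9] w 49.0 t 18.2333
rot [ 0.0035  0.001  -0.1113] lin now [-368.9  -31.5    1.9] lin after rot [-363.1  -72.3    1.7]
```

```bash
python3 -m creep '[{"grip":40,"linear":[0,0,0],"rot":[0.003,0,-0.111]},{"grip":40,"linear":[-33,-7,0],"rot":[0,0,0]},{"grip":40,"linear":[-37,-7.5,0],"rot":[0,0,0]},{"grip":40,"linear":[-38,-7.5,0],"rot":[0,0,0]},{"grip":40,"linear":[-38,-7.5,0],"rot":[0,0,0]},{"grip":40,"linear":[-38,-7.5,0],"rot":[0,0,0]},{"grip":40,"linear":[-38,-7.5,0],"rot":[0,0,0]},{"grip":40,"linear":[-38,-7.5,0],"rot":[0,0,0]},{"grip":40,"linear":[-38,-7.5,0],"rot":[0,0,0]},{"grip":40,"linear":[-35,-7,0],"rot":[0,0,0]},{"grip":40,"linear":[-30,-5.5,0],"rot":[0,0,0]},{"grip":40,"linear":[0,0,0],"rot":[0,0,0]}]' 35
python3 -m creep '[{"grip":40,"linear":[0,0,0],"rot":[0,0,0]}]' 35
python3 held.py;python3 place.py 2.5 -49 60
```

```text
time_s: 19.23
eef_pos: [595.8, -107.6, 125.1]
ee_rot: [-0.0, 0.662, 0.749, -0.001]
force: [-0.3, -0.3, -0.7]
grip_width: 0.579
time_s: 19.32
eef_pos: [596.1, -103.7, 125.2]
ee_rot: [-0.001, 0.661, 0.75, -0.001]
force: [0.1, 0.4, -0.9]
grip_width: 0.573
held top x -16.7 18.6 cx 1.0 topz -15.5 bottom 28.5
p clamp [  2.6 -39.7 125.4] Ft [0.6 0.2 0.9] w 49.4 t 19.3667
rot [-0.0022 -0.0004 -0.0014] lin now [-9.4  0.  65.4] lin after rot [-9.3 -0.1 65.4]
```

```bash
python3 -m creep '[{"grip":40,"linear":[-4,0,13],"rot":[0,0,0]},{"grip":40,"linear":[-4,0,20],"rot":[0,0,0]},{"grip":40,"linear":[0,0,20],"rot":[0,0,0]},{"grip":40,"linear":[0,0,15],"rot":[0,0,0]},{"grip":40,"linear":[0,0,7],"rot":[0,0,0]},{"grip":40,"linear":[0,0,0],"rot":[0,0,0]},{"grip":40,"linear":[0,0,0],"rot":[0,0,0]}]' 35
python3 place.py 2.5 -53 44.5
```

```text
time_s: 19.95
eef_pos: [598.2, -109.8, 51.9]
ee_rot: [0.0, 0.66, 0.751, -0.0]
force: [-0.3, 0.2, -0.4]
grip_width: 0.576
p clamp [  3.5 -47.3  51.9] Ft [ 0.3 -0.3  0.4] w 49.2 t 19.95
rot [-0.      0.001   0.0005] lin now [-5.7 -1.   7.5] lin after rot [-5.7 -1.   7.4]
```

```bash
python3 -m creep '[{"grip":40,"linear":[-1,-1,4],"rot":[0,0,0]},{"grip":40,"linear":[0,0,3],"rot":[0,0,0]},{"grip":40,"linear":[0,0,1],"rot":[0,0,0]},{"grip":40,"linear":[0,0,0],"rot":[0,0,0]}]' 35
python3 place.py 2.5 -53 44.5
python3 -m creep '[{"grip":40,"linear":[-1.5,0,-0.2],"rot":[0,0,0]},{"grip":40,"linear":[-1.5,0,0],"rot":[0,0,0]},{"grip":40,"linear":[-1,0,0],"rot":[0,0,0]},{"grip":40,"linear":[0,0,0],"rot":[0,0,0]}]' 35
python3 place.py 2.5 -53 44.5
```

```text
time_s: 20.28
eef_pos: [597.5, -111.9, 45.6]
ee_rot: [0.001, 0.66, 0.751, -0.0]
force: [-4.9, 1.6, 11.3]
grip_width: 0.576
p clamp [  2.6 -49.2  45.6] Ft [  2.2  -4.7 -11.3] w 49.2 t 20.2833
rot [ 0.0012  0.0021 -0.0002] lin now [-3.7 -0.1  1.1] lin after rot [-3.8 -0.1  1.1]
time_s: 20.62
eef_pos: [598.5, -115.5, 45.7]
ee_rot: [0.001, 0.66, 0.751, 0.001]
force: [-0.4, 4.3, 8.8]
grip_width: 0.575
p clamp [  3.1 -52.9  45.7] Ft [ 4.3  0.2 -8.8] w 49.1 t 20.6167
rot [ 0.0027  0.0015 -0.0007] lin now [-0.1 -0.6  1.2] lin after rot [-0.1 -0.6  1.2]
```

```bash
python3 -m creep '[{"grip":40,"linear":[-1,0,-0.4],"rot":[0,0,0]},{"grip":40,"linear":[-0.7,0,0],"rot":[0,0,0]},{"grip":40,"linear":[0,0,0],"rot":[0,0,0]}]' 35
python3 place.py 2.5 -53 44.5
```

```text
time_s: 20.87
eef_pos: [598.5, -116.5, 45.7]
ee_rot: [0.001, 0.66, 0.751, 0.001]
force: [-0.3, 7.1, 8.5]
grip_width: 0.575
p clamp [  3.  -53.9  45.7] Ft [ 7.   0.6 -8.5] w 49.1 t 20.8667
rot [ 0.0021  0.0002 -0.0005] lin now [ 0.9 -0.5  1.2] lin after rot [ 0.9 -0.5  1.2]
```

Contact was made at the expected place (7 N). Releasing and lifting.

```bash
python3 -m creep '[{"grip":64,"linear":[0.5,0,0],"rot":[0,0,0]},{"grip":64,"linear":[0,0,0],"rot":[0,0,0]},{"grip":64,"linear":[0,0,0],"rot":[0,0,0]},{"grip":70,"linear":[0,0,-15],"rot":[0,0,0]},{"grip":85,"linear":[0,0,-25],"rot":[0,0,0]},{"grip":85,"linear":[15,0,-35],"rot":[0,0,0]},{"grip":85,"linear":[35,0,-35],"rot":[0,0,0]},{"grip":85,"linear":[35,0,-30],"rot":[0,0,0]},{"grip":85,"linear":[30,0,-15],"rot":[0,0,0]},{"grip":85,"linear":[0,0,0],"rot":[0,0,0]},{"grip":85,"linear":[0,0,0],"rot":[0,0,0]}]' 30
python3 - <<'E'
from h import *
im,X=cloud("wrist"); z=X[...,2]; c=w2c(X); p,r,s=tool(); print(p)
m=(z>54)&(z<72)&(abs(c[...,0])<45)&(c[...,1]>-115)&(c[...,1]<100); q=c[m]
for a in range(-105,-20,8):
    k=abs(q[:,1]-a)<3
    if k.any(): print(a,q[k][:,0].min().round(1),q[k][:,0].max().round(1))
print("y",np.percentile(q[:,1],[1,99]))
cv2.imwrite("pics/w10.png",im[:,:,::-1])
im,X,o=find_blocks("top"); print("top bench",o)
im,X,o=find_blocks("scene"); print("scene bench",o)
print(Ro.from_matrix((r*Ro.from_rotvec([0,0,.53])).as_matrix()).inv().apply(np.array([520,265,200])-p))
E
```

```text
time_s: 21.78
eef_pos: [584.3, -10.7, 191.5]
ee_rot: [0.001, 0.66, 0.752, -0.0]
force: [-0.5, -0.2, -0.3]
grip_width: 0.994
[584.03439301 -11.71174731 190.34037847]
-105 -22.9 26.0
-97 -22.9 25.8
-89 -22.7 25.7
-81 -22.5 26.8
-73 -22.4 26.5
-65 -22.3 26.3
-57 -22.0 26.1
-49 -22.0 27.0
-41 -22.9 26.8
-33 -22.9 26.9
y [-104.15839702  -33.57999105]
top bench [(515.1, 281.2, 48.2, 33.6, -24.0, np.float64(45.0)), (416.7, 169.4, 46.7, 33.6, 7.5, np.float64(45.1))]
scene bench [(417.0, 169.6, 52.9, 33.1, 7.3, np.float64(45.2)), (517.3, 282.3, 51.8, 33.1, -24.2, np.float64(44.9))]
[ 229.75675251 -166.95562535  -10.03776442]
```

View pics/w10.png

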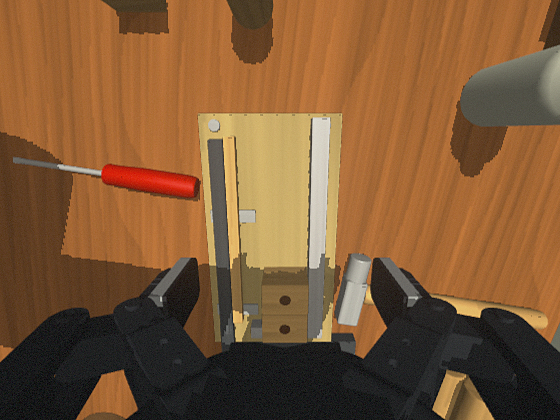

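```bash
python3 -m creep '[{"grip":75,"linear":[0,0,0],"rot":[0,0,0.112]},{"grip":75,"linear":[0,0,0],"rot":[0,0,0.112]},{"grip":75,"linear":[0,0,0],"rot":[0,0,0.112]},{"grip":75,"linear":[0,0,0],"rot":[0,0,0.112]},{"grip":75,"linear":[0,0,0],"rot":[0,0,0.114]}]' 30
python3 - <<'E'
from h import *
p,r,s=tool(); print(p, delta([514,265,200]))
E
```

```text
time_s: 22.35
eef_pos: [584.0, -12.8, 189.6]
ee_rot: [-0.0, 0.845, 0.535, -0.001]
force: [0.5, -0.0, -0.1]
grip_width: 0.877
[584.00212251 -12.81220057 189.58628684] [ 221.37301183 -181.85517199  -10.53790376]
```

```bash
python3 -m creep '[{"grip":75,"linear":[22,-18,-5],"rot":[0,0,0]},{"grip":75,"linear":[25,-20.5,-5],"rot":[0,0,0]},{"grip":75,"linear":[25,-20.5,0],"rot":[0,0,0]},{"grip":75,"linear":[25,-20.5,0],"rot":[0,0,0]},{"grip":75,"linear":[25,-20.5,0],"rot":[0,0,0]},{"grip":75,"linear":[25,-20.5,0],"rot":[0,0,0]},{"grip":75,"linear":[25,-20.5,0],"rot":[0,0,0]},{"grip":75,"linear":[25,-20.5,0],"rot":[0,0,0]},{"grip":75,"linear":[22,-18,0],"rot":[0,0,0]},{"grip":75,"linear":[0,0,0],"rot":[0,0,0]},{"grip":75,"linear":[0,0,0],"rot":[0,0,0]},{"grip":75,"linear":[0,0,0],"rot":[0,0,0]}]' 30
python3 pick.py 22 516.5 281.7
```

```text
time_s: 23.35
eef_pos: [513.7, 261.5, 199.6]
ee_rot: [0.0, 0.843, 0.538, -0.001]
force: [-0.1, -0.2, -0.2]
grip_width: 0.879
[(516.6, 281.6, 48.9, 34.8, -25.0, np.float64(43.5)), (417.2, 169.9, 50.6, 36.3, 7.2, np.float64(43.4))]
p [513.8 261.2 199.9] yaw 1.136 J [ 0.27  0.45  1.38 -0.    1.31  0.7 ]
block (516.6, 281.6, 48.9, 34.8, -25.0, np.float64(43.5)) lin [ 20.   -6.1 177.8] rot [0.    0.002 0.001] lin after rot [ 19.6  -6.1 177.9]
```

View pics/wp.png

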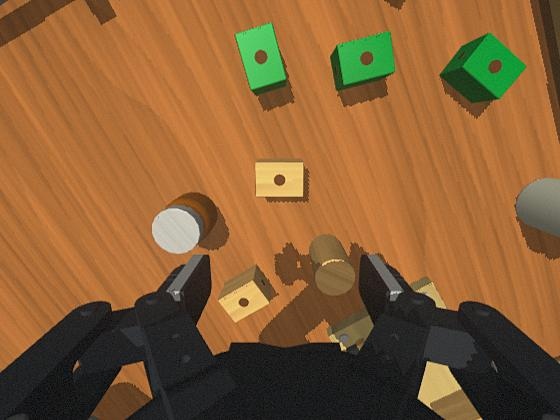

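The block is at (279,180). The jar at (180,230) and the leg stub at (335,265) are clear of the finger line.

```bash
python3 -m creep '[{"grip":75,"linear":[7,-2,20],"rot":[0,0,0]},{"grip":75,"linear":[7,-2,20],"rot":[0,0,0]},{"grip":75,"linear":[6,-2,20],"rot":[0,0,0]},{"grip":75,"linear":[0,0,24],"rot":[0,0,0]},{"grip":75,"linear":[0,0,25],"rot":[0,0,0]},{"grip":75,"linear":[0,0,25],"rot":[0,0,0]},{"grip":75,"linear":[0,0,20],"rot":[0,0,0]},{"grip":75,"linear":[0,0,20],"rot":[0,0,0]},{"grip":75,"linear":[0,0,4],"rot":[0,0,0]},{"grip":75,"linear":[0,0,0],"rot":[0,0,0]}]' 30
python3 st.py
python3 -m creep '[{"grip":40,"linear":[0,0,0],"rot":[0,0,0]},{"grip":40,"linear":[0,0,0],"rot":[0,0,0]},{"grip":40,"linear":[0,0,0],"rot":[0,0,0]},{"grip":40,"linear":[0,0,0],"rot":[0,0,0]},{"grip":40,"linear":[0,0,0],"rot":[0,0,0]},{"grip":40,"linear":[0,0,-10],"rot":[0,0,0]},{"grip":40,"linear":[0,0,-20],"rot":[0,0,0]},{"grip":40,"linear":[0,0,-35],"rot":[0,0,0]},{"grip":40,"linear":[0,0,-35],"rot":[0,0,0]},{"grip":40,"linear":[0,0,-5],"rot":[0,0,0]},{"grip":40,"linear":[0,0,0],"rot":[0,0,0]},{"grip":40,"linear":[0,0,0],"rot":[0,0,0]}]' 35
python3 st.py; python3 held.py; python3 place.py 3 0 130
```

```text
time_s: 24.23
eef_pos: [516.1, 281.8, 21.3]
ee_rot: [0.0, 0.843, 0.538, -0.002]
force: [0.4, -0.2, 0.9]
grip_width: 0.877
t 24.2333 [516.1 281.8  21.3] Fw [ 0.4 -0.2  0.9] Ft [ 0.   0.5 -0.9] w 74.9
time_s: 25.23
eef_pos: [515.9, 283.2, 127.2]
ee_rot: [0.0, 0.843, 0.539, -0.0]
force: [-0.3, -0.7, -1.5]
grip_width: 0.579
t 25.2333 [515.9 283.2 127.2] Fw [-0.3 -0.7 -1.5] Ft [-0.8  0.1  1.5] w 49.4
held top x -18.8 16.6 cx -1.1 topz -20.4 bottom 23.6
p clamp [-27.9 352.9 126.4] Ft [ 0.  -0.4  1.4] w 49.3 t 25.2833
rot [-0.0016  0.002  -0.5625] lin now [-282.1  214.3   -3.2] lin after rot [-352.9   30.9   -3.6]
```

```bash
python3 -m creep '[{"grip":40,"linear":[0,0,-8],"rot":[0,0,-0.112]},{"grip":40,"linear":[0,0,-8],"rot":[0,0,-0.112]},{"grip":40,"linear":[0,0,-8],"rot":[0,0,-0.112]},{"grip":40,"linear":[0,0,-6],"rot":[0,0,-0.112]},{"grip":40,"linear":[0,0,0],"rot":[0,0,-0.115]}]' 35
python3 -m creep '[{"grip":40,"linear":[-25,2,0],"rot":[0,0,0]},{"grip":40,"linear":[-35,3,0],"rot":[0,0,0]},{"grip":40,"linear":[-38,3.5,0],"rot":[0,0,0]},{"grip":40,"linear":[-38,3.5,0],"rot":[0,0,0]},{"grip":40,"linear":[-38,3.5,0],"rot":[0,0,0]},{"grip":40,"linear":[-38,3.5,0],"rot":[0,0,0]},{"grip":40,"linear":[-38,3.5,0],"rot":[0,0,0]},{"grip":40,"linear":[-38,3.5,0],"rot":[0,0,0]},{"grip":40,"linear":[-35,3,10],"rot":[0,0,0]},{"grip":40,"linear":[-30,2.5,20],"rot":[0,0,0]},{"grip":40,"linear":[0,0,0],"rot":[0,0,0]},{"grip":40,"linear":[0,0,0],"rot":[0,0,0]}]' 35
python3 held.py;python3 place.py 2.5 -10 60
```

```text
time_s: 25.7
eef_pos: [516.1, 283.2, 157.0]
ee_rot: [0.0, 0.658, 0.753, -0.001]
force: [0.2, -0.2, -0.4]
grip_width: 0.578
time_s: 26.7
eef_pos: [592.0, -63.7, 125.2]
ee_rot: [-0.002, 0.661, 0.751, -0.001]
force: [0.8, 0.8, -1.1]
grip_width: 0.577
held top x -19.9 15.6 cx -2.1 topz -18.2 bottom 25.8
p clamp [  3.9   0.3 126.4] Ft [0.4 0.3 0.7] w 48.9 t 26.75
rot [-0.0026 -0.0004 -0.0003] lin now [-10.3  -1.2  66.4] lin after rot [-10.3  -1.4  66.4]
```

```bash
python3 -m creep '[{"grip":40,"linear":[-5,-0.7,14],"rot":[0,0,0]},{"grip":40,"linear":[-4,-0.7,20],"rot":[0,0,0]},{"grip":40,"linear":[0,0,20],"rot":[0,0,0]},{"grip":40,"linear":[0,0,15],"rot":[0,0,0]},{"grip":40,"linear":[0,0,8],"rot":[0,0,0]},{"grip":40,"linear":[0,0,0],"rot":[0,0,0]},{"grip":40,"linear":[0,0,0],"rot":[0,0,0]}]' 35
python3 place.py 2.5 -10 42.5
```

```text
time_s: 27.33
eef_pos: [593.1, -71.2, 51.4]
ee_rot: [0.001, 0.659, 0.752, -0.0]
force: [0.5, 0.5, 0.3]
grip_width: 0.574
p clamp [ 3.5 -8.3 51.4] Ft [ 0.4  0.5 -0.3] w 49.0 t 27.3333
rot [0.0005 0.0013 0.0016] lin now [-1.7 -1.   8.9] lin after rot [-1.7 -1.   8.9]
```

```bash
python3 -m creep '[{"grip":40,"linear":[-2,-1,4],"rot":[0,0,0]},{"grip":40,"linear":[0,0,3],"rot":[0,0,0]},{"grip":40,"linear":[0,0,1.5],"rot":[0,0,0]},{"grip":40,"linear":[0,0,0],"rot":[0,0,0]}]' 35
python3 place.py 2.5 -14.4 42.5
python3 -m creep '[{"grip":40,"linear":[-1.5,0,-0.2],"rot":[0,0,0]},{"grip":40,"linear":[-1.5,0,0],"rot":[0,0,0]},{"grip":40,"linear":[-1,0,0],"rot":[0,0,0]},{"grip":40,"linear":[0,0,0],"rot":[0,0,0]}]' 35
python3 place.py 2.5 -14.4 42.5
```

```text
time_s: 27.67
eef_pos: [592.0, -74.1, 42.3]
ee_rot: [0.0, 0.66, 0.751, -0.0]
force: [1.0, 0.4, -0.4]
grip_width: 0.579
p clamp [  2.  -11.1  42.3] Ft [0.3 1.  0.4] w 49.4 t 27.6667
rot [-0.0001  0.001   0.0003] lin now [-3.3  0.5 -0.2] lin after rot [-3.3  0.5 -0.2]
time_s: 28.0
eef_pos: [592.7, -77.7, 42.8]
ee_rot: [0.0, 0.66, 0.751, -0.0]
force: [0.2, 3.2, -0.0]
grip_width: 0.577
p clamp [  2.2 -14.7  42.8] Ft [3.1 0.6 0. ] w 49.3 t 28.0
rot [0.0003 0.0003 0.0003] lin now [0.3 0.3 0.3] lin after rot [0.3 0.3 0.3]
```

```bash
python3 -m creep '[{"grip":40,"linear":[-0.5,0,1.2],"rot":[0,0,0]},{"grip":40,"linear":[0,0,0.8],"rot":[0,0,0]},{"grip":40,"linear":[0,0,0],"rot":[0,0,0]}]' 35
python3 place.py 2.5 -14.4 42.5
```

```text
time_s: 28.25
eef_pos: [592.8, -77.8, 42.0]
ee_rot: [0.0, 0.66, 0.751, 0.0]
force: [-5.9, 6.5, 13.1]
grip_width: 0.574
p clamp [  2.3 -14.8  42. ] Ft [  7.3  -5.  -13.1] w 49.0 t 28.25
rot [0.0004 0.0002 0.0006] lin now [ 0.4  0.2 -0.5] lin after rot [ 0.4  0.2 -0.5]
```

```bash
python3 -m creep '[{"grip":64,"linear":[0.5,0,-0.5],"rot":[0,0,0]},{"grip":64,"linear":[0,0,0],"rot":[0,0,0]},{"grip":64,"linear":[0,0,0],"rot":[0,0,0]},{"grip":70,"linear":[0,0,-15],"rot":[0,0,0]},{"grip":85,"linear":[0,0,-25],"rot":[0,0,0]},{"grip":85,"linear":[15,0,-35],"rot":[0,0,0]},{"grip":85,"linear":[35,0,-35],"rot":[0,0,0]},{"grip":85,"linear":[35,0,-30],"rot":[0,0,0]},{"grip":85,"linear":[30,0,-15],"rot":[0,0,0]},{"grip":85,"linear":[0,0,0],"rot":[0,0,0]},{"grip":85,"linear":[0,0,0],"rot":[0,0,0]}]' 30
cat > row.py <<'E'
from h import *
im,X=cloud("wrist"); z=X[...,2]; c=w2c(X); p,r,s=tool(); print(p)
m=(z>54)&(z<72)&(abs(c[...,0])<45)&(c[...,1]>-115)&(c[...,1]<100); q=c[m]
for a in range(-104,80,9):
    k=abs(q[:,1]-a)<3
    if k.any(): print(a,q[k][:,0].min().round(1),q[k][:,0].max().round(1))
print("y",np.percentile(q[:,1],[.5,99.5]))
import sys
cv2.imwrite(sys.argv[1],im[:,:,::-1])
E
python3 row.py pics/w11.png
python3 - <<'E'
from h import *
im,X,o=find_blocks("top"); print("top bench",o)
im,X,o=find_blocks("scene"); print("scene bench",o)
p,r,s=tool(); print(p,2*np.arctan2(s["ee_rot"][2],s["ee_rot"][1])); print((r*Ro.from_rotvec([0,0,.0])).inv().apply(np.array([420,150,200])-p))
E
```

```text
time_s: 29.17
eef_pos: [579.0, 28.1, 188.1]
ee_rot: [0.001, 0.659, 0.752, -0.0]
force: [-0.5, -1.3, -0.9]
grip_width: 0.994
[578.79779508  27.0934527  186.98543398]
-68 -16.1 19.2
-59 -22.7 26.8
-50 -22.5 26.6
-41 -22.3 26.3
-32 -23.2 26.2
-23 -23.0 25.8
-14 -22.9 25.7
-5 -22.7 25.4
4 -22.9 25.7
y [-67.41977762   2.66359886]
top bench []
scene bench [(417.3, 169.7, 52.6, 32.6, 6.7, np.float64(44.8))]
[578.67824334  26.26409451 186.28171886] 1.699111263651034
[ 143.01136648 -141.56624109  -13.57567289]
```

View pics/w11.png

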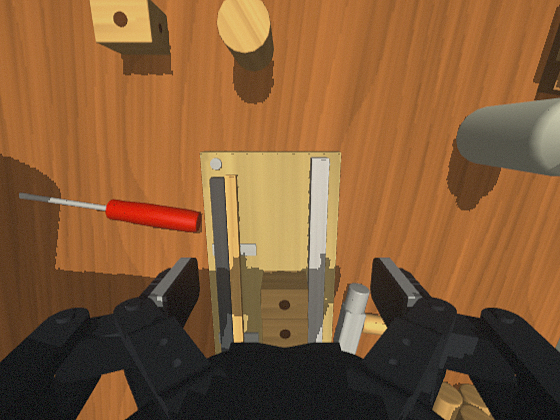

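```bash
python3 -m creep '[{"grip":80,"linear":[15,-15,-5],"rot":[0,0,0]},{"grip":80,"linear":[18,-18,-5],"rot":[0,0,0]},{"grip":80,"linear":[20,-20,-3],"rot":[0,0,0]},{"grip":80,"linear":[20,-20,0],"rot":[0,0,0]},{"grip":80,"linear":[20,-20,0],"rot":[0,0,0]},{"grip":80,"linear":[20,-20,0],"rot":[0,0,0]},{"grip":80,"linear":[18,-18,0],"rot":[0,0,0]},{"grip":80,"linear":[15,-12,0],"rot":[0,0,0]},{"grip":80,"linear":[0,0,0],"rot":[0,0,0]},{"grip":80,"linear":[0,0,0],"rot":[0,0,0]},{"grip":80,"linear":[0,0,0],"rot":[0,0,0]}]' 30
python3 pick.py 21 417.4 169.8
```

```text
time_s: 30.23
eef_pos: [418.9, 152.8, 200.0]
ee_rot: [0.0, 0.66, 0.751, -0.001]
force: [0.1, 0.2, 0.5]
grip_width: 0.935
[(417.1, 169.6, 49.0, 34.9, 7.3, np.float64(43.5))]
p [419.  152.8 199.9] yaw 1.699 J [ 0.09  0.17  1.77 -0.    1.21 -0.04]
block (417.1, 169.6, 49.0, 34.9, 7.3, np.float64(43.5)) lin [ 17.2   0.4 178.9] rot [-0.     0.001  0.001] lin after rot [ 17.    0.3 178.9]
```

View pics/wp.png

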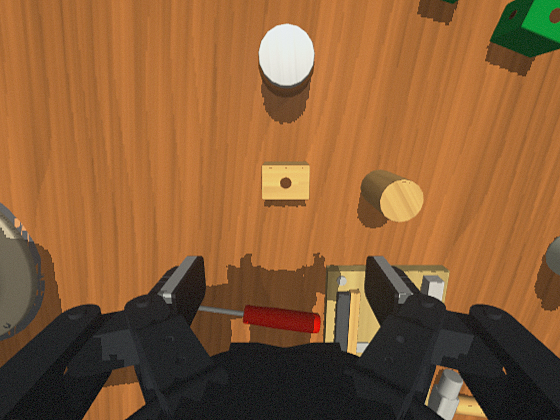

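The last block is at (286,182), with the jar at (286,55) and the leg stub at (393,198) both clear. The screwdriver lies outside the path.

```bash
python3 -m creep '[{"grip":80,"linear":[6,0,20],"rot":[0,0,0]},{"grip":80,"linear":[6,0,20],"rot":[0,0,0]},{"grip":80,"linear":[5,0.3,20],"rot":[0,0,0]},{"grip":80,"linear":[0,0,24],"rot":[0,0,0]},{"grip":80,"linear":[0,0,25],"rot":[0,0,0]},{"grip":80,"linear":[0,0,25],"rot":[0,0,0]},{"grip":80,"linear":[0,0,20],"rot":[0,0,0]},{"grip":80,"linear":[0,0,20],"rot":[0,0,0]},{"grip":80,"linear":[0,0,4],"rot":[0,0,0]},{"grip":80,"linear":[0,0,0],"rot":[0,0,0]}]' 30
python3 st.py
python3 -m creep '[{"grip":40,"linear":[0,0,0],"rot":[0,0,0]},{"grip":40,"linear":[0,0,0],"rot":[0,0,0]},{"grip":40,"linear":[0,0,0],"rot":[0,0,0]},{"grip":40,"linear":[0,0,0],"rot":[0,0,0]},{"grip":40,"linear":[0,0,0],"rot":[0,0,0]},{"grip":40,"linear":[0,0,-10],"rot":[0,0,0]},{"grip":40,"linear":[0,0,-20],"rot":[0,0,0]},{"grip":40,"linear":[0,0,-35],"rot":[0,0,0]},{"grip":40,"linear":[0,0,-35],"rot":[0,0,0]},{"grip":40,"linear":[0,0,-5],"rot":[0,0,0]},{"grip":40,"linear":[0,0,0],"rot":[0,0,0]},{"grip":40,"linear":[0,0,0],"rot":[0,0,0]}]' 35
python3 st.py; python3 held.py; python3 place.py 2.5 35 125
```

```text
time_s: 31.12
eef_pos: [416.2, 169.7, 21.3]
ee_rot: [-0.0, 0.66, 0.751, -0.001]
force: [-0.7, 0.3, -0.3]
grip_width: 0.938
t 31.1167 [416.2 169.7  21.3] Fw [-0.7  0.3 -0.3] Ft [ 0.4 -0.7  0.3] w 80.1
time_s: 32.12
eef_pos: [416.0, 170.4, 127.0]
ee_rot: [0.0, 0.66, 0.751, -0.0]
force: [-1.4, 0.2, -1.4]
grip_width: 0.575
t 32.1167 [416.  170.4 127. ] Fw [-1.4  0.2 -1.4] Ft [ 0.4 -1.3  1.4] w 49.1
held top x -18.4 17.0 cx -0.7 topz -20.7 bottom 23.3
p clamp [-141.4  254.1  126.3] Ft [0.2 0.7 1. ] w 49.0 t 32.1667
rot [-0.0017  0.0011  0.0004] lin now [-219.1  143.8    1.3] lin after rot [-219.1  143.9    1.3]
```

```bash
python3 -m creep '[{"grip":40,"linear":[-24,16,0],"rot":[0,0,0]},{"grip":40,"linear":[-30,20,0],"rot":[0,0,0]},{"grip":40,"linear":[-33,22,0],"rot":[0,0,0]},{"grip":40,"linear":[-33,22,0],"rot":[0,0,0]},{"grip":40,"linear":[-33,22,0],"rot":[0,0,0]},{"grip":40,"linear":[-33,21,0],"rot":[0,0,0]},{"grip":40,"linear":[-20,13,0],"rot":[0,0,0]},{"grip":40,"linear":[-13,8,0],"rot":[0,0,0]},{"grip":40,"linear":[0,0,0],"rot":[0,0,0]},{"grip":40,"linear":[0,0,0],"rot":[0,0,0]},{"grip":40,"linear":[0,0,0],"rot":[0,0,0]}]' 35
python3 held.py;python3 place.py 2.5 26 60
```

```text
time_s: 33.08
eef_pos: [586.5, -27.2, 126.4]
ee_rot: [-0.001, 0.66, 0.752, -0.001]
force: [0.9, -0.1, 0.5]
grip_width: 0.574
held top x -18.7 16.8 cx -0.9 topz -19.6 bottom 24.4
p clamp [  2.7  36.3 126.8] Ft [-0.3  0.1  0. ] w 49.3 t 33.1333
rot [-0.0016  0.0004  0.0014] lin now [-10.2  -0.1  66.8] lin after rot [-10.3  -0.2  66.8]
```

```bash
python3 -m creep '[{"grip":40,"linear":[-6,0,14],"rot":[0,0,0]},{"grip":40,"linear":[-5,0,20],"rot":[0,0,0]},{"grip":40,"linear":[0,0,20],"rot":[0,0,0]},{"grip":40,"linear":[0,0,15],"rot":[0,0,0]},{"grip":40,"linear":[0,0,7],"rot":[0,0,0]},{"grip":40,"linear":[0,0,0],"rot":[0,0,0]},{"grip":40,"linear":[0,0,0],"rot":[0,0,0]}]' 35
python3 place.py 2.5 25 42
```

```text
time_s: 33.72
eef_pos: [588.9, -38.6, 52.1]
ee_rot: [0.001, 0.66, 0.752, -0.0]
force: [0.1, 0.5, -0.4]
grip_width: 0.575
p clamp [ 3.5 24.5 52.1] Ft [0.4 0.2 0.4] w 49.1 t 33.7167
rot [0.0004 0.0012 0.0011] lin now [ 0.5 -1.  10.1] lin after rot [ 0.5 -1.  10.1]
```

```bash
python3 -m creep '[{"grip":40,"linear":[0,-1,5],"rot":[0,0,0]},{"grip":40,"linear":[0,0,3],"rot":[0,0,0]},{"grip":40,"linear":[0,0,2],"rot":[0,0,0]},{"grip":40,"linear":[-1.5,0,0],"rot":[0,0,0]},{"grip":40,"linear":[-1,0,0],"rot":[0,0,0]},{"grip":40,"linear":[0,0,0],"rot":[0,0,0]}]' 35
python3 place.py 2.5 20.5 42
python3 -m creep '[{"grip":40,"linear":[-1.5,0,0],"rot":[0,0,0]},{"grip":40,"linear":[-1,0,0],"rot":[0,0,0]},{"grip":40,"linear":[0,0,0],"rot":[0,0,0]}]' 35
python3 place.py 2.5 20.5 42
```

```text
time_s: 34.22
eef_pos: [588.3, -42.0, 41.7]
ee_rot: [0.001, 0.66, 0.751, -0.0]
force: [1.0, -0.4, -0.8]
grip_width: 0.577
p clamp [ 2.4 21.3 41.7] Ft [-0.5  1.   0.8] w 49.3 t 34.2167
rot [0.0002 0.0013 0.0003] lin now [-0.8  0.1 -0.3] lin after rot [-0.8  0.1 -0.3]
time_s: 34.47
eef_pos: [588.2, -42.4, 41.7]
ee_rot: [-0.001, 0.66, 0.751, 0.001]
force: [-0.3, 10.8, 2.1]
grip_width: 0.579
p clamp [ 2.4 20.9 41.7] Ft [10.7  1.1 -2.1] w 49.5 t 34.4667
rot [-0.0004 -0.002   0.0006] lin now [-0.4  0.1 -0.3] lin after rot [-0.4  0.1 -0.3]
```

```bash
python3 -m creep '[{"grip":40,"linear":[0.5,0,0.8],"rot":[0,0,0]},{"grip":40,"linear":[0,0,0.4],"rot":[0,0,0]},{"grip":40,"linear":[0,0,0],"rot":[0,0,0]}]' 35
python3 place.py 2.5 20.5 42
python3 -m creep '[{"grip":64,"linear":[0,0,0],"rot":[0,0,0]},{"grip":64,"linear":[0,0,0],"rot":[0,0,0]},{"grip":64,"linear":[0,0,0],"rot":[0,0,0]},{"grip":70,"linear":[0,0,-15],"rot":[0,0,0]},{"grip":85,"linear":[0,0,-25],"rot":[0,0,0]},{"grip":85,"linear":[10,0,-35],"rot":[0,0,0]},{"grip":85,"linear":[20,0,-35],"rot":[0,0,0]},{"grip":85,"linear":[20,0,-35],"rot":[0,0,0]},{"grip":85,"linear":[20,0,-35],"rot":[0,0,0]},{"grip":85,"linear":[0,0,0],"rot":[0,0,0]},{"grip":85,"linear":[0,0,0],"rot":[0,0,0]}]' 30
python3 row.py pics/w12.png
python3 - <<'E'
from h import *
im,X=cloud("top"); cv2.imwrite("pics/t12.png",im[:,:,::-1])
im,X=cloud("scene");c=im[90:290,140:360,::-1]; cv2.imwrite("pics/s12.png",cv2.resize(c,None,fx=3,fy=3,interpolation=cv2.INTER_CUBIC))
E
```

```text
time_s: 34.72
eef_pos: [588.3, -42.4, 41.5]
ee_rot: [-0.0, 0.66, 0.752, 0.0]
force: [-5.5, 8.0, 11.7]
grip_width: 0.578
p clamp [ 2.4 20.9 41.5] Ft [  8.7  -4.4 -11.7] w 49.3 t 34.7167
rot [-0.0002 -0.0007  0.0009] lin now [-0.4  0.1 -0.5] lin after rot [-0.4  0.1 -0.5]
time_s: 35.63
eef_pos: [579.9, 26.4, 222.0]
ee_rot: [0.002, 0.659, 0.752, 0.001]
force: [0.2, -0.9, -1.0]
grip_width: 0.992
[579.32751794  25.86868828 220.0588619 ]
-95 -22.4 26.0
-86 -22.3 25.8
-77 -23.4 25.7
-68 -21.9 26.6
-59 -21.8 26.5
-50 -22.8 26.3
-41 -22.8 26.2
-32 -23.6 26.0
-23 -23.5 25.8
-14 -23.4 25.7
-5 -23.2 25.4
4 -23.1 25.3
13 -22.8 26.3
22 -22.7 26.0
31 -23.7 25.8
40 -22.8 26.0
y [-97.75503157  38.39084104]
```

View pics/w12.png

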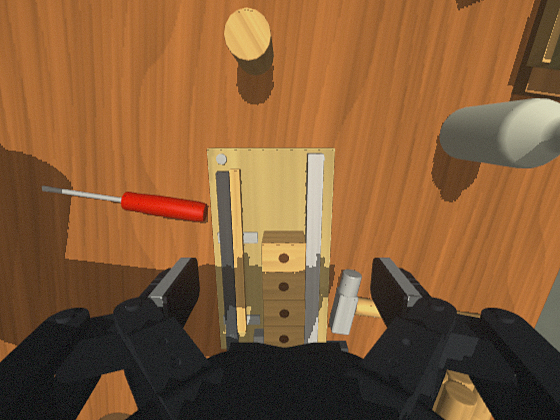

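View pics/t12.png

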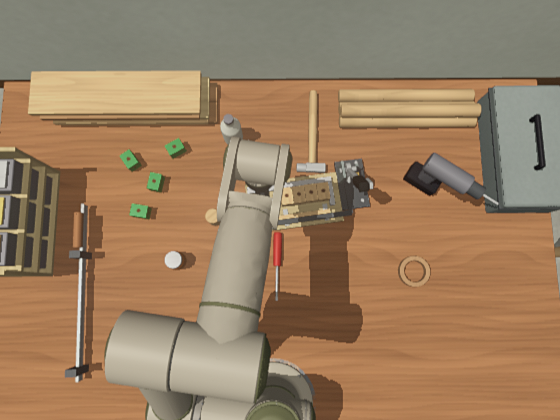

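View pics/s12.png

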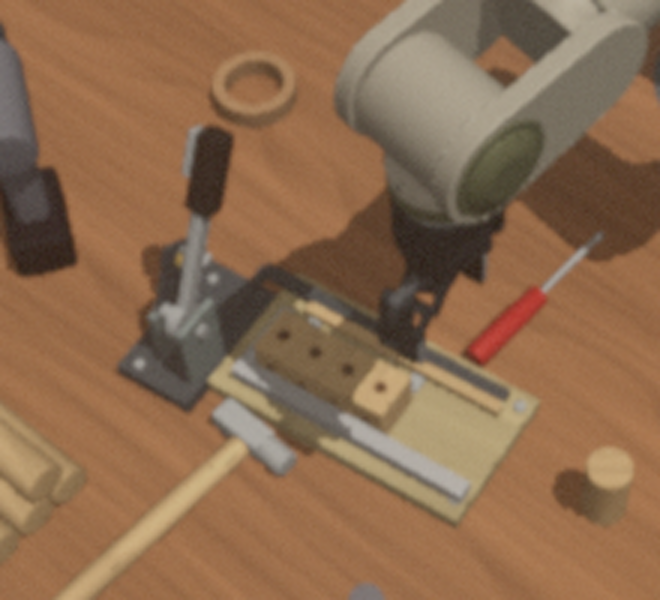

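```bash
python3 -m creep '[{"grip":85,"linear":[0,0,-38],"rot":[0,0,0.112]},{"grip":85,"linear":[0,0,-38],"rot":[0,0,0.112]},{"grip":85,"linear":[0,0,-38],"rot":[0,0,0.112]},{"grip":85,"linear":[0,0,-20],"rot":[0,0,0.112]},{"grip":85,"linear":[0,0,-5],"rot":[0,0,0.112]},{"grip":85,"linear":[0,0,0],"rot":[0,0,0.112]},{"grip":85,"linear":[0,0,0],"rot":[0,0,0.112]},{"grip":85,"linear":[0,0,0],"rot":[0,0,0.112]},{"grip":85,"linear":[0,0,0],"rot":[0,0,0.112]},{"grip":85,"linear":[0,0,0],"rot":[0,0,0.112]},{"grip":85,"linear":[0,0,0],"rot":[0,0,0.112]},{"grip":85,"linear":[0,0,0],"rot":[0,0,0.112]}]' 30
python3 -m creep '[{"grip":85,"linear":[0,0,0],"rot":[0,0,0.112]},{"grip":85,"linear":[0,0,0],"rot":[0,0,0.112]},{"grip":85,"linear":[0,0,0],"rot":[0,0,0]}]' 30
cat > lvt.py <<'E'
from h import *
import sys
a,phi,back,y=map(float,sys.argv[1:5])
xh=np.r_[RC@[1,0],0]; yh=np.r_[RC@[0,1],0]; zt=np.sin(phi)*xh+np.r_[0,0,-np.cos(phi)]
r0=float(sys.argv[5]) if len(sys.argv)>5 else 172.7
T=lever(a,y,r0)+19*zt-back*zt; p,r,s=tool()
Rd=Ro.from_matrix(np.c_[np.cross(-yh,zt),-yh,zt])
print("p",p.round(1),"T",T.round(1),"rot",(r.inv()*Rd).as_rotvec().round(4),"lin now",r.inv().apply(T-p).round(1),"after",Rd.inv().apply(T-p).round(1),"F",r.inv().apply(s["force"]).round(1),s["time_s"])
E
python3 lvt.py 1.0 -0.145 120 -167
```

```text
time_s: 36.78
eef_pos: [579.5, 25.2, 357.6]
ee_rot: [0.0, 0.985, 0.174, -0.001]
force: [0.5, 0.1, -0.1]
grip_width: 0.994
time_s: 37.03
eef_pos: [579.5, 25.3, 357.7]
ee_rot: [0.0, 0.998, 0.064, -0.001]
force: [0.5, -0.3, 0.3]
grip_width: 0.994
p [579.5  25.3 357.7] T [ 596.5 -230.8  338.9] rot [ 0.0003 -0.1423 -0.0018] lin now [-15.6 256.2  19. ] after [-13.2 256.1  21. ] F [ 0.5  0.4 -0.3] 37.0333
```

```bash
python3 -m creep '[{"grip":85,"linear":[-1,25,0],"rot":[0,0,0]},{"grip":85,"linear":[-2,34,0],"rot":[0,0,0]},{"grip":85,"linear":[-2,36,0],"rot":[0,0,0]},{"grip":85,"linear":[-2,36,0],"rot":[0,0,0]},{"grip":85,"linear":[-2,36,0],"rot":[0,0,0]},{"grip":85,"linear":[-2,36,0],"rot":[0,0,0]},{"grip":85,"linear":[-2,33,0],"rot":[0,-0.07,0]},{"grip":85,"linear":[-2,20,0],"rot":[0,-0.072,0]},{"grip":85,"linear":[0,0,0],"rot":[0,0,0]},{"grip":85,"linear":[0,0,0],"rot":[0,0,0]},{"grip":85,"linear":[0,0,0],"rot":[0,0,0]}]' 30
python3 lvt.py 1.0 -0.145 0 -167
python3 - <<'E'
from h import *
im,X=cloud("wrist"); cv2.imwrite("pics/w13.png",im[:,:,::-1])
c=w2c(X)
s=(abs(c[...,1]+165)<30)&(c[...,2]>150)&(c[...,2]<300)&(abs(c[...,0]+40)<60); p=c[s]
for z0 in (200,220,240,255):
    m=abs(p[:,2]-z0)<4
    if m.any(): print(z0,np.percentile(p[m],[2,50,98],axis=0).round(1).tolist())
E
```

```text
time_s: 37.95
eef_pos: [598.3, -229.3, 359.3]
ee_rot: [0.005, 0.995, 0.067, -0.071]
force: [0.1, 0.5, 0.9]
grip_width: 0.995
p [ 598.3 -229.3  359.3] T [ 579.3 -233.   220.1] rot [ 0.0009 -0.0034  0.0053] lin now [  0.5   1.1 140.5] after [  0.9   1.2 140.5] F [ 0.  -0.5 -0.9] 37.95
200 [[-0.5, -179.3, 196.6], [4.2, -166.1, 201.3], [5.4, -153.0, 204.0]]
220 [[-12.2, -187.5, 216.1], [-5.7, -168.1, 220.3], [-2.5, -153.5, 223.7]]
240 [[-21.7, -188.5, 236.3], [-16.3, -170.8, 240.1], [-13.0, -153.4, 243.7]]
255 [[-47.4, -188.8, 251.3], [-27.2, -174.1, 256.0], [-20.7, -153.0, 258.9]]
```

View pics/w13.png

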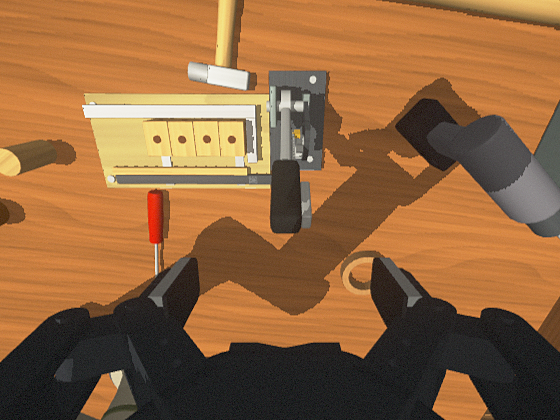

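The four blocks stand in a row at (157–231,139), the lever is still up, and its grip is at (285,195). I'm going down to grasp it.

```bash
python3 -m creep '[{"grip":85,"linear":[0.5,0.5,20],"rot":[0,-0.003,0.005]},{"grip":85,"linear":[0.3,0.6,22],"rot":[0,0,0]},{"grip":85,"linear":[0,0,22],"rot":[0,0,0]},{"grip":85,"linear":[0,0,22],"rot":[0,0,0]},{"grip":85,"linear":[0,0,22],"rot":[0,0,0]},{"grip":85,"linear":[0,0,20],"rot":[0,0,0]},{"grip":85,"linear":[0,0,11],"rot":[0,0,0]},{"grip":85,"linear":[0,0,0],"rot":[0,0,0]},{"grip":85,"linear":[0,0,0],"rot":[0,0,0]}]' 30
python3 lvt.py 1.0 -0.145 0 -167
```

```text
time_s: 38.75
eef_pos: [579.3, -232.7, 223.2]
ee_rot: [0.006, 0.995, 0.064, -0.072]
force: [0.3, -0.2, 2.3]
grip_width: 0.992
p [ 579.3 -232.7  223.2] T [ 579.3 -233.   220.1] rot [ 0.0022 -0.0012 -0.0007] lin now [0.4 0.3 3.1] after [0.4 0.3 3.1] F [-0.   0.3 -2.3] 38.75
```

```bash
python3 -m creep '[{"grip":50,"linear":[0.5,0.2,1],"rot":[0,0,0]},{"grip":30,"linear":[0,0,0],"rot":[0,0,0]},{"grip":20,"linear":[0,0,0],"rot":[0,0,0]},{"grip":20,"linear":[0,0,0],"rot":[0,0,0]},{"grip":20,"linear":[0,0,0],"rot":[0,0,0]},{"grip":20,"linear":[0,0,0],"rot":[0,0,0]},{"grip":20,"linear":[0,0,0],"rot":[0,0,0]},{"grip":20,"linear":[0,0,0],"rot":[0,0,0]}]' 40
python3 st.py; python3 lv.py
```

```text
time_s: 39.42
eef_pos: [579.6, -232.7, 222.1]
ee_rot: [0.005, 0.995, 0.064, -0.072]
force: [-4.5, 7.8, 5.3]
grip_width: 0.321
t 39.4167 [ 579.6 -232.7  222.1] Fw [-4.5  7.8  5.3] Ft [-4.2 -8.3 -4.7] w 27.4
grasp in clamp [ -28.  -166.7  240.9] lever angle 1.0071282741030083 r 174.34373426206838 phi -0.1450816778217271
lin [ 6.32  0.   -4.83]
```

```bash
python3 -m creep '[{"grip":20,"linear":[-6.1,0,5.1],"rot":[0,0.05,0]},{"grip":20,"linear":[-6.1,0,5.1],"rot":[0,0.05,0]},{"grip":20,"linear":[-6.1,0,5.1],"rot":[0,0.05,0]},{"grip":20,"linear":[-6.1,0,5.1],"rot":[0,0.05,0]}]' 40
sed -i 's/print("lin",/Rp=Ro.from_rotvec([0,.05,0]).as_matrix(); print("down",(hv-Rp@hv).round(2));print("lin",/' lv.py
python3 st.py; python3 lv.py
```

```text
time_s: 39.75
eef_pos: [554.1, -236.1, 203.3]
ee_rot: [-0.001, 0.998, 0.064, 0.029]
force: [-0.6, 5.4, 2.2]
grip_width: 0.323
t 39.75 [ 554.1 -236.1  203.3] Fw [-0.6  5.4  2.2] Ft [ 0.2 -5.5 -2.2] w 27.6
grasp in clamp [ -57.6 -166.7  222.2] lever angle 0.8059638886454568 r 174.36791207674824 phi 0.058211690787377875
down [-6.09  0.    5.12]
lin [ 6.33  0.   -4.81]
```

```bash
python3 -m creep '[{"grip":20,"linear":[-6.1,0,5.1],"rot":[0,0.05,0]},{"grip":20,"linear":[-6.1,0,5.1],"rot":[0,0.05,0]},{"grip":20,"linear":[-6.1,0,5.1],"rot":[0,0.05,0]},{"grip":20,"linear":[-6.1,0,5.1],"rot":[0,0.05,0]},{"grip":20,"linear":[-6.1,0,5.1],"rot":[0,0.05,0]},{"grip":20,"linear":[-6.1,0,5.1],"rot":[0,0.05,0]},{"grip":20,"linear":[-6.1,0,5.1],"rot":[0,0.05,0]},{"grip":20,"linear":[-6.1,0,5.1],"rot":[0,0.05,0]}]' 40
python3 st.py; python3 lv.py
```

```text
time_s: 40.42
eef_pos: [516.5, -241.1, 152.2]
ee_rot: [-0.014, 0.972, 0.062, 0.227]
force: [7.3, 8.0, -3.0]
grip_width: 0.328
t 40.4167 [ 516.5 -241.1  152.2] Fw [ 7.3  8.  -3. ] Ft [ 6.1 -7.   6.3] w 28.0
grasp in clamp [-102.7 -166.9  169.3] lever angle 0.4041472846848574 r 174.4286046215478 phi 0.4583197835923489
down [-6.08  0.    5.14]
lin [ 6.33  0.   -4.83]
```

```bash
python3 -m creep '[{"grip":20,"linear":[-6.1,0,5.1],"rot":[0,0.05,0]},{"grip":20,"linear":[-6.1,0,5.1],"rot":[0,0.05,0]},{"grip":20,"linear":[-6.1,0,5.1],"rot":[0,0.05,0]},{"grip":20,"linear":[-6.1,0,5.1],"rot":[0,0.05,0]},{"grip":20,"linear":[-6.1,0,5.1],"rot":[0,0.05,0]},{"grip":20,"linear":[-6.1,0,5.1],"rot":[0,0.05,0]},{"grip":20,"linear":[0,0,0],"rot":[0,0,0]}]' 40
python3 st.py; python3 lv.py
```

```text
time_s: 41.0
eef_pos: [502.7, -242.8, 105.2]
ee_rot: [-0.024, 0.927, 0.059, 0.369]
force: [8.7, 5.3, -3.6]
grip_width: 0.321
t 41.0 [ 502.7 -242.8  105.2] Fw [ 8.7  5.3 -3.6] Ft [ 4.3 -4.2  9. ] w 27.4
grasp in clamp [-121.3 -166.8  119. ] lever angle 0.09593916238679959 r 174.6339508142267 phi 0.7583145585531874
down [-6.05  0.    5.2 ]
lin [ 6.3   0.   -4.89]
```

```bash
python3 -m creep '[{"grip":20,"linear":[-6.1,0,5.1],"rot":[0,0.05,0]},{"grip":20,"linear":[-6.1,0,5.1],"rot":[0,0.05,0]},{"grip":20,"linear":[-1.2,0,1],"rot":[0,0.01,0]},{"grip":20,"linear":[0,0,0],"rot":[0,0,0]},{"grip":20,"linear":[0,0,0],"rot":[0,0,0]}]' 40
python3 st.py; python3 lv.py
```

```text
time_s: 41.42
eef_pos: [501.9, -242.9, 90.6]
ee_rot: [-0.027, 0.905, 0.059, 0.42]
force: [-10.2, 8.2, 15.8]
grip_width: 0.326
t 41.4167 [ 501.9 -242.9   90.6] Fw [-10.2   8.2  15.8] Ft [  6.2  -9.4 -17.1] w 27.8
grasp in clamp [-123.6 -166.9  102.8] lever angle 0.002283561617355087 r 174.4991656532726 phi 0.8691190155873249
down [-6.13 -0.    5.08]
lin [ 6.37 -0.   -4.76]
```

```bash
python3 -m creep '[{"grip":20,"linear":[-0.7,0,0.6],"rot":[0,0.005,0]},{"grip":20,"linear":[0,0,0],"rot":[0,0,0]},{"grip":20,"linear":[0,0,0],"rot":[0,0,0]},{"grip":85,"linear":[0,0,0],"rot":[0,0,0]},{"grip":85,"linear":[0,0,0],"rot":[0,0,0]},{"grip":85,"linear":[0,0,0],"rot":[0,0,0]},{"grip":85,"linear":[0,0,0],"rot":[0,0,0]},{"grip":85,"linear":[0,0,0],"rot":[0,0,0]},{"grip":85,"linear":[0,0,0],"rot":[0,0,0]}]' 40
python3 st.py
python3 - <<'E'
from h import *
im,X=cloud("wrist"); cv2.imwrite("pics/w14.png",im[:,:,::-1])
E
```

```text
time_s: 42.17
eef_pos: [501.3, -243.7, 87.9]
ee_rot: [-0.026, 0.905, 0.058, 0.421]
force: [0.8, 0.1, 0.2]
grip_width: 0.995
t 42.1667 [ 501.3 -243.7   87.9] Fw [0.8 0.1 0.2] Ft [0.7 0.  0.5] w 84.9
```

View pics/w14.png

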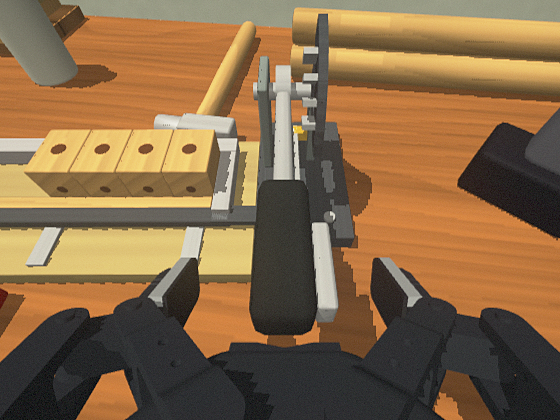

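The view shows the button out at (325,272), the lever down, and the row at (60–185,150) clamped against the fence. I'm backing off along the tool axis.

```bash
python3 -m creep '[{"grip":85,"linear":[0,0,-15],"rot":[0,0,0]},{"grip":85,"linear":[0,0,-25],"rot":[0,0,0]},{"grip":85,"linear":[0,0,-30],"rot":[0,0,0]},{"grip":85,"linear":[0,0,-30],"rot":[0,0,0]},{"grip":85,"linear":[20,0,-20],"rot":[0,-0.1,0]},{"grip":85,"linear":[25,0,-20],"rot":[0,-0.1,0]},{"grip":85,"linear":[25,0,-20],"rot":[0,-0.1,0]},{"grip":85,"linear":[20,0,-20],"rot":[0,-0.1,0]},{"grip":85,"linear":[10,0,-15],"rot":[0,-0.1,0]},{"grip":85,"linear":[0,0,0],"rot":[0,0,0]},{"grip":85,"linear":[0,0,0],"rot":[0,0,0]}]' 30
python3 st.py
python3 - <<'E'
from h import *
im,X=cloud("wrist"); cv2.imwrite("pics/w15.png",im[:,:,::-1]); z=X[...,2]; c=w2c(X)
m=(z>52)&(z<72)&(abs(c[...,0])<45)&(c[...,1]>-115)&(c[...,1]<100); q=c[m]
for a in range(-104,50,9):
    k=abs(q[:,1]-a)<3
    if k.any(): print(a,q[k][:,0].min().round(1),q[k][:,0].max().round(1))
print("y",np.percentile(q[:,1],[.5,99.5]))
for y0 in (60,80):
    m=(abs(c[...,1]-y0)<10)&(z>31)&(z<42)&(c[...,0]>15)&(c[...,0]<60); print(y0,"fence x",np.percentile(c[m][:,0],[2,98]).round(1))
    m=(abs(c[...,1]-y0)<10)&(z>25)&(z<35)&(c[...,0]>-60)&(c[...,0]<5); print("   jaw x",np.percentile(c[m][:,0],[2,98]).round(1))
s=(abs(c[...,1]+165)<30)&(z>85)&(z<140)&(c[...,0]<-60)&(c[...,0]>-160); p=c[s]
for x0 in (-130,-115,-100,-80):
    k=abs(p[:,0]-x0)<4; print(x0,p[k].min(0).round(1),p[k].max(0).round(1))
im,X=cloud("top"); cv2.imwrite("pics/t15.png",im[:,:,::-1])
im,X=cloud("scene"); cv2.imwrite("pics/s15.png",im[:,:,::-1])
E
```

```text
time_s: 43.13
eef_pos: [436.5, -250.7, 264.2]
ee_rot: [-0.019, 0.971, 0.069, 0.226]
force: [-0.1, 0.3, -0.7]
grip_width: 0.996
t 43.1333 [ 436.5 -250.7  264.2] Fw [-0.1  0.3 -0.7] Ft [-0.3 -0.3  0.6] w 85.0
-104 -21.2 28.3
-95 -21.4 28.1
-86 -20.9 28.1
-77 -20.9 28.1
-68 -20.9 27.8
-59 -21.6 27.9
-50 -21.1 27.9
-41 -20.9 28.7
-32 -21.2 29.2
-23 -21.0 29.5
-14 -21.3 28.9
-5 -21.3 29.4
4 -21.2 28.6
13 -21.2 28.5
22 -21.2 28.8
31 -21.7 28.9
40 -20.0 26.9
y [-106.36193246   36.54150737]
60 fence x [28.7 46.1]
   jaw x [-47.  -22.2]
80 fence x [28.7 45.8]
   jaw x [-46.9 -22.6]
-130 [-134.  -189.1  108.4] [-126.  -153.4  117.3]
-115 [-119.  -189.3  107.5] [-111.  -153.   115.7]
-100 [-103.9 -189.5  106.1] [ -96.  -152.7  114.2]
-80 [ -84.  -180.5  104.4] [ -76.  -153.3  112.3]
```

View pics/w15.png

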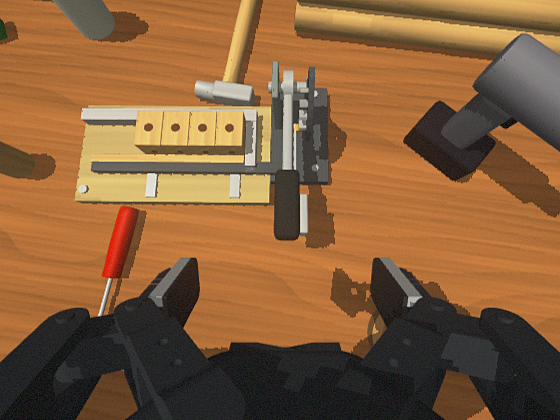

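View pics/s15.png

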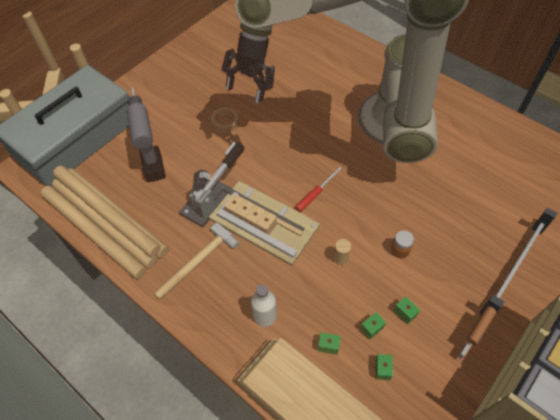

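```bash
python3 -c "
from rig import ctrl; print(ctrl.finish_job())"; python3 st.py
```

```text
the job is handed in; nothing more can be done
None
the job is handed in; nothing more can be done
```

I opened the clamp, stood the four beech blocks in a row against the end stop and fence, clamped them and handed the job in at about 43 s. `finish_job` gives no verdict, so the results below are from my own last camera checks.

- **Lever and button:** I squeezed the button and swung the lever up to about 1.0 rad. For clamping I kept the button squeezed and swung it down to the stop. At the last check the lever was back at its starting height, and the button stood about 9 mm proud of the grip, so it is out.
- **Blocks:** Only four beech blocks were present. I left the four green ones where they were. I pushed each block towards the end stop until it touched (about 7 to 11 N).
- **Row after clamping:**
  - It runs from clamp y −106 to about +38 mm, which is four times 36 mm.
  - The far edges are level with the fence to within about 1 mm.
  - The pad is on the near faces.
- **Everything else:** No bystander or green block had visibly moved in the last pictures, and the robot was clear of everything with about 0 N on the tool. I saw no block knocked aside.

**Disagreements:** The wrist and top cameras differed by about 1 to 1.5 mm in the clamp's position, so I placed the blocks by contact force instead. Gripping the lever gave an opening of about 27.5 mm where 30 mm was expected, but the lever moved freely with the button held.

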